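# Load and work the bracket seating press

### The arm

A 6-joint arm with a two-finger parallel gripper is mounted at the origin on a cart in front of the work surface, level with it; the furniture and walls round the work are solid. World frame = base frame: x ahead of the robot, y to its left, z up, the work surface at z = 0. Lengths are in mm, angles in rad, forces in N, time in s.
With the tool pointing down it reaches from about 375 to 750 mm from the base axis. Payload 9 kg.
Tool frame: the origin (TCP) lies at the very end of the fingers, on their centre line; the grasp point (between the pads) lies 19 mm behind it (manip.grasp_offset is the distance from the TCP to the grasp point, in mm); z points along the fingers, y is the line along which they close (so a half turn about z gives the same grasp; the last joint's range is limited). The gripper opens to 85 mm and grips with 20 to 120 N. Pads are 22 mm wide; open, the fingers measure 114 mm over their backs; the gripper's body (76 mm by 85 mm) begins 54 mm behind the grasp point. The pads swing forward as they close: fully open they stand 13 mm farther back than shut.
Start: joints at [-1.356, 0.104, 0.097, 1.564, 0, 1.353], TCP at [251.662, -544.704, 231.331] pointing down, gripper open.
Joint ranges: [-2.99, 2.99], [-0.84, 1.86], [-1.1, 1.16], [-1.84, 2.11], [-1.51, 1.56], [-3.14, 3.14]. Speed limits (rad/s): [2.22, 2.22, 2.57, 3.14, 3.14, 3.14].

### API

Orientations are given as a unit quaternion [x, y, z, w].
In Python, from cell import manip, vision, close_job gives the robot as it stands.
- The arm moves only by the tool carry_out, never from a script. Its argument "rows" is a list of rows, each a list of 7 numbers: the shift along the tool's x, y, z in cm, then the turn, a rotation vector about the tool's x, y, z in degrees, then the finger opening in cm, from 0 to 8.54. A call has 1 to 10 rows; each row shifts and turns the commanded pose from where the row before left it, along the tool's axes as they then stand; what a row does not reach is not made up. A row lasts 1/8 s, in which the tool goes at most 62.5 mm and 10.7 degrees, less where a joint would pass 70% of its speed; a pose out of reach is approached as far as the arm can. A call is refused whole if a number of a shift passes 6.25 or a number of a turn 10.7, either way. A call with a gripper value outside its range is refused whole. The fingers move at their own pace and stop on an object; the grip force is fixed at half the most. Time passes only in rows, so rows that do not move let the fingers close. It gives the time, the measured TCP pose, the force, the opening and the grip force at its end, in the units of the state.
- manip.state(): the state, without advancing time (a new reading comes with each control period).
- vision.capture(name): name is "side" or "top" or "wrist"; returns the picture (480x640x3 uint8, red, green, blue); there is no depth.
- vision.camera_params(name): a dict with "K" (3x3 intrinsics, pixels), "k1" (the pictures are not rectified: a ray, as slopes to the right and down, at radius r is drawn at 1 + k1 r^2 times it, then the intrinsics apply), "cam_to_world" (4x4, takes a point from camera to world coordinates). Camera axes: x right, y up, looking along -z (the intrinsics and any distortion apply to the point x, -y, -z); pixel columns grow to the right and rows downward; lengths in mm; the calibration is good to about 2 mm. A picture is of the moment at which its call begins: read the wrist's pose just before it. camera_params takes no time and is no camera call; for the wrist camera it gives the pose at the moment of the call.
- close_job(): hands the job in; it is judged then, once.
The state is a dict: "time_s": time; "joints": joint angles; "qd": joint speeds; "effort": joint torques, N m; "tcp_pos": TCP position; "tool_rot": TCP orientation; "wrist_force": force on the tool from outside, world axes, zero at the start; "wrist_torque": the same for the moment, N m; "width": finger opening in mm; "gripper_force": force on a finger pad.
Only numpy, scipy, OpenCV 4.12 (cv2) and the standard library are available. Lean on these libraries where they do the work, as an engineer would, in place of code of your own. Each camera call takes 0.05 s, during which the arm holds its last target. There are 200 camera calls.

### The job

Lay every L-shaped dark steel bracket that is on the bench flat in the seating press, one on each dark L-shaped inlay and lying just as the inlay does (any bracket on any inlay); those that lie mirrored, looking like a J, must first be turned over. When all are in, pull the press's sprung lever all the way down so that its rubber bar bears on them, then ease it slowly back up to rest with your hand on it, never letting it fly back, and leave all the brackets still lying true on their inlays. Leave the wax tin, polishing wheel, rubber former and plaster cast where they are.

Things in the scene. Friction and masses are not known exactly. Their poses are not given: they have to be found in the camera images.
- bracket_1_c (a point): Centre of the leg of an L-shaped dark steel bracket, 8 mm from both faces. Leg 60 x 14 mm, 16 mm thick, faces alike; x runs along the leg away from the foot, a 14 mm wide arm at x = -23 mm pointing to -y. z is normal to the faces: up when it lies right (seen from its foot end the foot points right, like an L), down when it lies mirrored (like a J). 140 g. May be absent.
- bracket_1_foot (a point): Centre of the end face of that bracket's foot, half-way up: 31 mm to -y and 23 mm to -x of the leg's centre (38 mm wide over all). Set upright, the bracket stands on the foot's outer side, 38 x 16 mm, 30 mm below the leg's centre.
- bracket_2_c (a point): Centre of the leg of an L-shaped dark steel bracket, 8 mm from both faces. Leg 60 x 14 mm, 16 mm thick, faces alike; x runs along the leg away from the foot, a 14 mm wide arm at x = -23 mm pointing to -y. z is normal to the faces: up when it lies right (seen from its foot end the foot points right, like an L), down when it lies mirrored (like a J). 140 g. May be absent.
- bracket_2_foot (a point): Centre of the end face of that bracket's foot, half-way up: 31 mm to -y and 23 mm to -x of the leg's centre (38 mm wide over all). Set upright, the bracket stands on the foot's outer side, 38 x 16 mm, 30 mm below the leg's centre.
- bracket_3_c (a point): Centre of the leg of an L-shaped dark steel bracket, 8 mm from both faces. Leg 60 x 14 mm, 16 mm thick, faces alike; x runs along the leg away from the foot, a 14 mm wide arm at x = -23 mm pointing to -y. z is normal to the faces: up when it lies right (seen from its foot end the foot points right, like an L), down when it lies mirrored (like a J). 140 g. May be absent.
- bracket_3_foot (a point): Centre of the end face of that bracket's foot, half-way up: 31 mm to -y and 23 mm to -x of the leg's centre (38 mm wide over all). Set upright, the bracket stands on the foot's outer side, 38 x 16 mm, 30 mm below the leg's centre.
- bracket_4_c (a point): Centre of the leg of an L-shaped dark steel bracket, 8 mm from both faces. Leg 60 x 14 mm, 16 mm thick, faces alike; x runs along the leg away from the foot, a 14 mm wide arm at x = -23 mm pointing to -y. z is normal to the faces: up when it lies right (seen from its foot end the foot points right, like an L), down when it lies mirrored (like a J). 140 g. May be absent.
- bracket_4_foot (a point): Centre of the end face of that bracket's foot, half-way up: 31 mm to -y and 23 mm to -x of the leg's centre (38 mm wide over all). Set upright, the bracket stands on the foot's outer side, 38 x 16 mm, 30 mm below the leg's centre.
- slot_1 (a point): Where the leg's centre of a bracket lies when it is on inlay 1 of the press (1 is at the press's +y side, 62 mm apart), 8 mm above the bed; x is the wanted direction of the bracket's x (foot end near the robot, foot to the right), z up. The inlay is a flush dark rubber L on the grey bed plate, which is 5 mm thick, 150 x 186 mm.
- slot_1_foot (a point): Where the end of the foot of a bracket on inlay 1 lies.
- slot_2 (a point): Where the leg's centre of a bracket lies when it is on inlay 2 of the press (1 is at the press's +y side, 62 mm apart), 8 mm above the bed; x is the wanted direction of the bracket's x (foot end near the robot, foot to the right), z up. The inlay is a flush dark rubber L on the grey bed plate, which is 5 mm thick, 150 x 186 mm.
- slot_2_foot (a point): Where the end of the foot of a bracket on inlay 2 lies.
- slot_3 (a point): Where the leg's centre of a bracket lies when it is on inlay 3 of the press (1 is at the press's +y side, 62 mm apart), 8 mm above the bed; x is the wanted direction of the bracket's x (foot end near the robot, foot to the right), z up. The inlay is a flush dark rubber L on the grey bed plate, which is 5 mm thick, 150 x 186 mm.
- slot_3_foot (a point): Where the end of the foot of a bracket on inlay 3 lies.
- press: The seating press, fixed to the bench, 150 x 210 mm; origin under the bed; x points to its hinge side, away from the robot, y to its left, z up. Bed top 5 mm above the bench; a fence 12 mm high crosses the bed 14 mm behind the inlaid legs' ends; the hinge posts stand 40 mm high at the back corners.
- press_hinge (a point): Middle of the lever's hinge axis, which runs along the press's y, 29 mm above the bench, 75 mm behind the inlays' centres.
- press_handle (a point): Middle of the lever's handle, a black round crossbar 14 mm thick and 200 mm long, parallel to the hinge axis and 148 mm from it (axes turn with the lever). At rest it is 66 mm behind the hinge and 132 mm above it; right down it is 145 mm in front of the hinge and 59 mm above the bench. Free to take from above all the way.
- press_lever (a joint): Lever angle, rad: 0 at rest (leaning back, up against its stop), growing as the handle is pulled up, over and down towards the robot. Its rubber bar (16 mm round, 72 mm from the hinge) touches the brackets at 1.83; end stop at 1.87. Spring-loaded back to rest: about 2 N at the handle at the start, 6 N right down; let go, it flies back.
- tin: Screw tin for wax, 56 mm across, 25 mm high. Loose bystander; origin at the centre of its underside.
- wheel: Small polishing wheel lying flat, 27 mm across, 10 mm high. Loose bystander; origin at the centre of its underside.
- former: Rubber base former, 52 x 65 mm, 22 mm high. Loose bystander; origin at the centre of its underside.
- cast: Plaster arch model, 59 x 62 mm, 31 mm high. Loose bystander; origin at the centre of its underside.

How it is judged (in metres and radians):
On the way, in this order (a step that is already met when the one before it is completed fails the run):
1. every bracket present lies flat, the right way up, on its own inlay (((horizontal distance between bracket_1_c and slot_1 below 0.01 m and horizontal distance between bracket_1_foot and slot_1_foot below 0.012 m) or (horizontal distance between bracket_1_c and slot_2 below 0.01 m and horizontal distance between bracket_1_foot and slot_2_foot below 0.012 m) or (horizontal distance between bracket_1_c and slot_3 below 0.01 m and horizontal distance between bracket_1_foot and slot_3_foot below 0.012 m)) and angle between each of bracket_1_c, bracket_2_c, bracket_3_c, bracket_4_c's own z axis and vertical below 0.12 rad and height (world z) of each of bracket_1_c, bracket_2_c, bracket_3_c, bracket_4_c below 0.018 m and ((horizontal distance between bracket_2_c and slot_1 below 0.01 m and horizontal distance between bracket_2_foot and slot_1_foot below 0.012 m) or (horizontal distance between bracket_2_c and slot_2 below 0.01 m and horizontal distance between bracket_2_foot and slot_2_foot below 0.012 m) or (horizontal distance between bracket_2_c and slot_3 below 0.01 m and horizontal distance between bracket_2_foot and slot_3_foot below 0.012 m)) and ((horizontal distance between bracket_3_c and slot_1 below 0.01 m and horizontal distance between bracket_3_foot and slot_1_foot below 0.012 m) or (horizontal distance between bracket_3_c and slot_2 below 0.01 m and horizontal distance between bracket_3_foot and slot_2_foot below 0.012 m) or (horizontal distance between bracket_3_c and slot_3 below 0.01 m and horizontal distance between bracket_3_foot and slot_3_foot below 0.012 m)) and ((horizontal distance between bracket_4_c and slot_1 below 0.01 m and horizontal distance between bracket_4_foot and slot_1_foot below 0.012 m) or (horizontal distance between bracket_4_c and slot_2 below 0.01 m and horizontal distance between bracket_4_foot and slot_2_foot below 0.012 m) or (horizontal distance between bracket_4_c and slot_3 below 0.01 m and horizontal distance between bracket_4_foot and slot_3_foot below 0.012 m))), for 0.2 s.
2. the lever is pulled down until its rubber bar bears on the brackets (at least 1.78 rad) (value of joint press_lever above 1.78 rad), for 0.2 s.
3. the lever is back up at rest (under 0.08 rad) (value of joint press_lever below 0.08 rad), for 0.2 s.
At the end, for the whole second after the job is handed in: Every bracket present lies flat and right way up (within 0.12 rad) on the bed, its leg centre within 10 mm and its foot end within 12 mm of those of one and the same inlay; the lever is at rest (under 0.08 rad) (all of step 1 and value of joint press_lever below 0.08 rad); the robot touches nothing.
It fails at once if the lever flies back (faster than 2 rad/s) (velocity of joint press_lever below -2 rad/s).
It fails at once if the wax tin, polishing wheel, rubber former or plaster cast is displaced by more than 50 mm (distance of any of tin, wheel, former, cast from where it was at the start of the episode above 0.05 m).
Of bracket_2, bracket_3, bracket_4 only 1 to 2 are there at a start; the rules pass over those that are not, and their reading is None.
At some moment in a run one of bracket_1, bracket_2, bracket_3, bracket_4 may be knocked a few centimetres aside while the robot is not near it.
It also fails if it takes over 210 s, if anything falls off the work surface, if the arm or the gripper's body presses on something with over 40 N, if the wrist force passes 120 N, or if a joint passes its speed limit or range.

## Working session

There is one attempt and no reset: what is moved stays moved. The work goes in short steps, Python scripts to look and compute and a tool call to move; the robot and the scene stay as the last step left them, time stands still between calls to the robot, and variables do not carry over. Pictures are saved under pics/ and viewed, at most 14 in all, crops included, and the job is handed in when it is done.

Besides the shell and the picture viewer there is one more tool, called after ">>>" by a JSON object that holds its "api" and its "payload", one argument or row to a line. carry_out: Moves the arm, as the interface text tells. Its arguments: {"type":"object","properties":{"rows":{"type":"array","items":{"type":"array","items":{"type":"number"}}}},"required":["rows"]}

```bash
mkdir -p pics; ls; cat > h.py <<'E'
import numpy as np, cv2
from scipy.spatial.transform import Rotation as R
from cell import manip, vision, close_job
def snap(n,f):
    p=vision.camera_params(n); im=vision.capture(n); cv2.imwrite(f'pics/{f}.png',im[:,:,::-1]); np.savez(f'pics/{f}.npz',K=p['K'],k1=p['k1'],T=p['cam_to_world']); return im
def load(f):
    d=np.load(f'pics/{f}.npz'); return d['K'],float(d['k1']),d['T']
def proj(f,P):
    K,k1,T=load(f); P=np.atleast_2d(np.asarray(P,float)); c=(P-T[:3,3])@T[:3,:3]
    x=c[:,0]/-c[:,2]; y=-c[:,1]/-c[:,2]; s=1+k1*(x*x+y*y)
    return np.c_[K[0,0]*x*s+K[0,2],K[1,1]*y*s+K[1,2]]
def unproj(f,uv,z):
    K,k1,T=load(f); uv=np.atleast_2d(np.asarray(uv,float)); out=[]
    d=np.c_[(uv[:,0]-K[0,2])/K[0,0],(uv[:,1]-K[1,2])/K[1,1]]; u=d.copy()
    for _ in range(20): u=d/(1+k1*(u**2).sum(1,keepdims=True))
    r=np.c_[u[:,0],-u[:,1],-np.ones(len(u))]@T[:3,:3].T
    return T[:3,3]+r*((z-T[2,3])/r[:,2:])
E
python3 - <<'E'
from h import *
snap('top','top0'); snap('side','side0')
np.set_printoptions(precision=4,suppress=True)
for n in('top0','side0'): print(load(n))
s=manip.state(); print(s['tcp_pos'],R.from_quat(s['tool_rot']).as_matrix(),s['width'],manip.grasp_offset)
E
```

```text
pics
(array([[456.0407,   0.    , 322.1407],
       [  0.    , 456.0407, 235.4773],
       [  0.    ,   0.    ,   1.    ]]), -0.008554716884091087, array([[ -0.1096,   0.9664,  -0.2326, 376.1596],
       [ -0.994 ,  -0.1048,   0.0327, 104.0405],
       [  0.0072,   0.2348,   0.972 , 936.0964],
       [  0.    ,   0.    ,   0.    ,   1.    ]]))
(array([[458.1903,   0.    , 314.7744],
       [  0.    , 458.1903, 230.1434],
       [  0.    ,   0.    ,   1.    ]]), 0.0017711247025342385, array([[ -0.8828,   0.2606,  -0.3909, 225.4079],
       [ -0.4697,  -0.4782,   0.7421, 713.772 ],
       [  0.0064,   0.8387,   0.5446, 593.1133],
       [  0.    ,   0.    ,   0.    ,   1.    ]]))
[ 251.5991 -544.3889  230.6253] [[ 0.9078  0.4194 -0.0003]
 [ 0.4194 -0.9078  0.0011]
 [ 0.0002 -0.0011 -1.    ]] 85.61800983098681 18.700000000000003
```

View pics/top0.png

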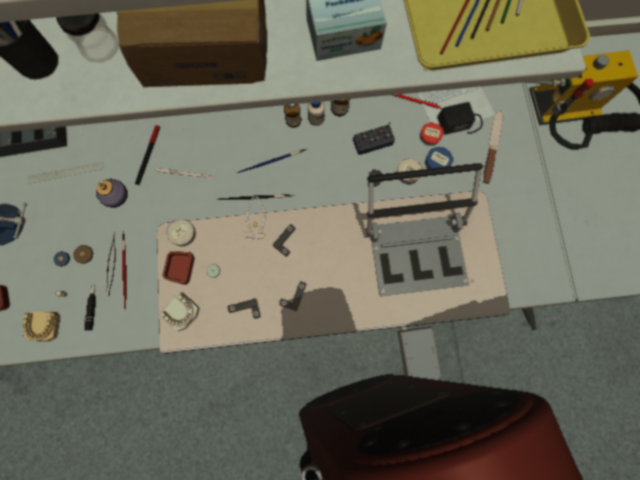

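View pics/side0.png

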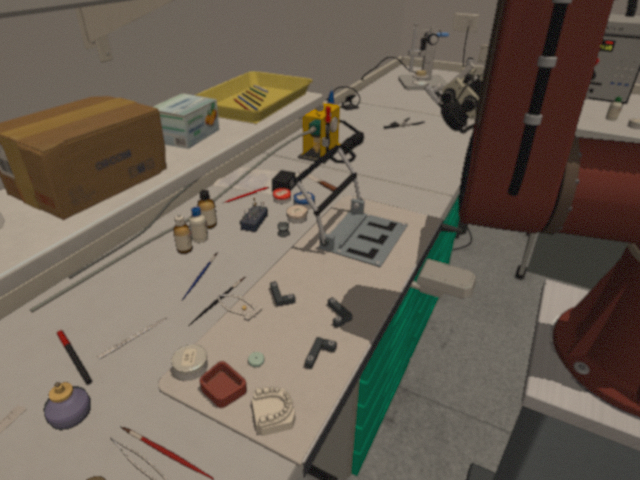

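The top view shows three brackets near (285,240), (293,296) and (245,307), with the press inlays near (390,265), (420,263) and (450,261). The side view agrees. I'll enlarge the region to measure it.

```bash
python3 - <<'E'
from h import *
im=cv2.imread('pics/top0.png')
a=cv2.resize(im[215:335,220:320],None,fx=4,fy=4,interpolation=cv2.INTER_CUBIC)
b=cv2.resize(im[215:335,360:460+20],None,fx=3.3,fy=4,interpolation=cv2.INTER_CUBIC)
o=np.hstack([a,b[:, :396]]); o=cv2.convertScaleAbs(o,alpha=1.6,beta=0)
for i in range(0,100,10): cv2.putText(o,str(220+i),(i*4,8),0,.3,(0,0,255));cv2.line(o,(i*4,0),(i*4,479),(0,0,255) ,1) if i%50==0 else 0
cv2.imwrite('pics/c0.png',o); print(o.shape)
E
```

```text
(480, 796, 3)
```

View pics/c0.png

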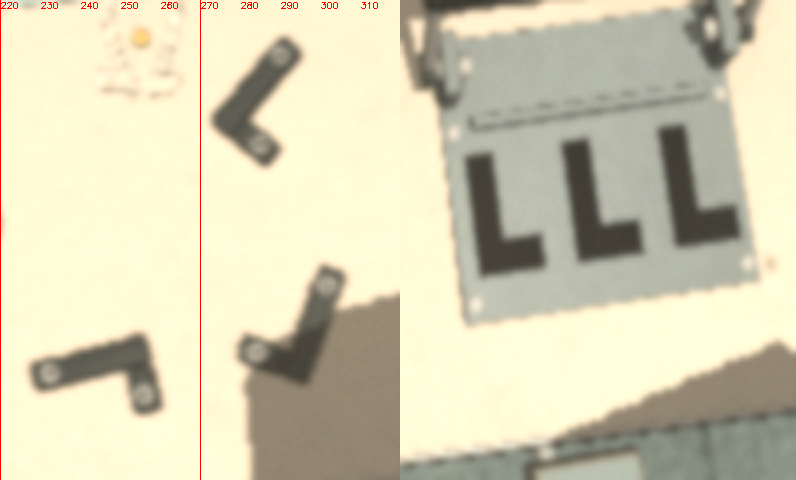

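```bash
cat >> h.py <<'E'
from scipy.optimize import minimize
def render(f,p,z0,z1,S,org,shape):
    x,y,th,m=p; c,s=np.cos(th),np.sin(th); M=np.zeros(shape,np.float32)
    for xa,xb,ya,yb in((-30,30,-7,7),(-30,-16,-31,7)):
        q=np.array([[a,b*m] for a in(xa,xb) for b in(ya,yb)])@np.array([[c,s],[-s,c]])+[x,y]
        P=np.vstack([np.c_[q,np.full(4,z)] for z in(z0,z1)])
        uv=((proj(f,P)-org+.5)*S*16).astype(np.float32)
        cv2.fillConvexPoly(M,np.round(cv2.convexHull(uv)).astype(np.int32),1,shift=4)
    return M
def fit(f,box,p0,m,z0,z1,thr,S=6):
    u0,v0,u1,v1=box; g=cv2.cvtColor(cv2.imread(f'pics/{f}.png'),cv2.COLOR_BGR2GRAY)[v0:v1,u0:u1]
    B=(cv2.resize(g,None,fx=S,fy=S,interpolation=cv2.INTER_CUBIC)<thr).astype(np.float32)
    def cost(p):
        M=render(f,(p[0],p[1],p[2]/30,m),z0,z1,S,np.array([u0,v0]),B.shape); return 1-(M*B).sum()/np.maximum(M,B).sum()
    best=None
    for dt in(-.35,0,.35):
        st=np.array([p0[0],p0[1],(p0[2]+dt)*30]); sx=np.vstack([st,st+[8,0,0],st+[0,8,0],st+[0,0,8]])
        r=minimize(cost,st,method='Nelder-Mead',options=dict(initial_simplex=sx,maxiter=250))
        if best is None or r.fun<best.fun: best=r
    return best.x[0],best.x[1],best.x[2]/30,1-best.fun
E
python3 - <<'E'
from h import *
def go(name,box,c,e,m,z0,z1,thr):
    # c corner px, e leg end px -> init
    a,b=unproj('top0',[c,e],z1)[:,:2]; th=np.arctan2(*(b-a)[::-1]); p=(a+b)/2
    r=fit('top0',box,(*p,th),m,z0,z1,thr); print(name,np.round(r,3), np.linalg.norm(b-a))
go('A',(266,218,300,262),(276,245),(292,226),1,0,16,62)
go('B',(272,275,315,317),(296,309),(303,283),-1,0,16,52)
go('C',(222,290,266,325),(256,301),(228,309),-1,0,16,62)
for i,u in enumerate((384,413,442)):
    u=360+[475,570,672][i]/3.3; go('s%d'%(i+1),(int(u)-10,240,int(u)+32-6,288),(u+5,215+[270,255,242][i]/4),(u,215+[155,140,127][i]/4),1,5,5,62)
E
```

```text
A [ 6.07332e+02  1.52099e+02 -8.38000e-01  3.61000e-01] 51.936509769109065
B [ 4.76080e+02  1.33799e+02 -5.66000e-01  3.23000e-01] 53.85586048574076
C [4.71925e+02 2.45924e+02 1.60800e+00 3.14000e-01] 57.57356693556648
s1 [ 4.88782e+02 -2.99639e+02 -3.82000e-01  0.00000e+00] 60.48591807914693
s2 [ 4.89982e+02 -3.61125e+02 -3.97000e-01  0.00000e+00] 60.714719944807705
s3 [ 4.89658e+02 -4.27191e+02 -4.13000e-01  0.00000e+00] 60.933257579680685
```

```bash
python3 - <<'E'
from h import *
g=cv2.cvtColor(cv2.imread('pics/top0.png'),cv2.COLOR_BGR2GRAY)
print(g[236:256:2,270:298:2]);print(g[286:314:2,276:310:2]);print(g[250:290:4,376:410:2])
E
```

```text
[[159 158 158 156 130  69  57  58  56  74 136 157 158 158]
 [158 159 157 142  90  59  58  57  66 126 156 159 158 159]
 [159 158 144  93  59  58  58  63 119 155 159 158 158 158]
 [158 147  95  59  59  59  58 109 154 159 160 159 158 159]
 [158 127  64  59  59  54  80 143 159 159 160 160 159 159]
 [159 136  73  59  55  53  67 115 150 158 160 161 160 160]
 [160 157 129  78  54  57  61  80 104 144 160 160 159 159]
 [160 160 158 143  99  61  79  90  85  94 145 160 160 161]
 [160 160 160 161 149 103  77  97  86  66 124 160 161 160]
 [160 160 161 160 160 154 123  75  62  91 149 161 161 161]]
[[158 159 160 160 159 159 160 161 161 161 139  89 102 100  88 131 158]
 [159 159 159 160 160 159 160 161 161 160 128  69  81  84  89 148 160]
 [159 159 160 161 160 158 159 160 160 155 103  63  64  66 113 152 146]
 [159 159 160 159 158 159 160 159 160 145  81  62  64  67 102 108  96]
 [159 159 159 160 160 160 161 160 157 122  65  63  61  64  84  87  87]
 [159 159 159 158 159 159 160 159 150  91  59  57  51  69  86  87  88]
 [159 157 136 120 138 153 155 142 111  64  47  43  49  78  86  87  87]
 [158 148  9
[... 496 characters left out ...]
115 115 116 116 117 117 117 116 115 116 116 117 118 115 101]
 [116 109  74  58  52  52  90 116 116 117 118 117 117 116 115 115 102]
 [118 113  72  42  40  42  73 113 118 118 118 119 118 118 118 118 112]
 [116 119  93  46  41  40  56 107 118 118 118 118 118 118 117 117 116]
 [116 120 106  56  41  41  47  91 117 119 119 119 119 119 118 118 117]
 [115 120 115  72  43  41  43  80 116 117 118 118 119 118 118 117 117]
 [120 117 118  88  44  41  40  53  79  77  71  65  58  72 113 120 118]
 [133 117 121 102  52  41  41  41  41  40  40  41  41  51  99 118 117]
 [148 114 122 116  70  46  48  52  57  66  73  77  84  92 110 118 118]
 [152 112 119 122 122 121 121 121 120 118 118 119 120 118 120 119 119]]
```

```bash
cat > m.py <<'E'
from h import *
def go(name,box,c,e,m,z0,z1,thr,f='top0'):
    a,b=unproj(f,[c,e],z1)[:,:2]; th=np.arctan2(*(b-a)[::-1]); p=(a+b)/2
    r=fit(f,box,(*p,th),m,z0,z1,thr); print(name,np.round(r[:2],1),np.round(r[2:],3))
    return r
E
python3 - <<'E'
from m import *
go('A',(266,218,300,262),(276,245),(292,226),1,0,16,108)
go('B',(272,275,315,317),(296,309),(303,283),-1,0,16,78)
go('C',(222,290,266,325),(256,301),(228,309),-1,0,16,108)
q=[]
for i in range(3):
    u=360+[80,176,275][i]/3.3; r=go('s%d'%(i+1),(int(u)-6,246,int(u)+22,289),(u+4,215+[270,255,242][i]/4),(u,215+[155,140,127][i]/4),1,5,5,80); q.append(r)
q=np.array(q); print(np.diff(q[:,:2],axis=0),np.linalg.norm(np.diff(q[:,:2],axis=0),axis=1))
E
```

```text
A [605.4 153. ] [-0.785  0.899]
B [476.9 134.7] [-0.437  0.693]
C [471.6 249.1] [1.717 0.918]
s1 [515.6 -50.1] [0.033 0.803]
s2 [ 515.9 -112.1] [0.032 0.786]
s3 [ 516.7 -174.5] [0.035 0.765]
[[  0.23473381 -61.93284342]
 [  0.80811643 -62.40202262]] [61.93328825 62.40725502]
```

```bash
cat >> h.py <<'E'
def down(yaw): 
    c,s=np.cos(yaw),np.sin(yaw); return np.array([[c,s,0],[s,-c,0],[0,0,-1.]])
def cur():
    s=manip.state(); return np.array(s['tcp_pos'],float),R.from_quat(s['tool_rot']).as_matrix()
def rows(p1,R1,n=None,start=None,p=1,lab=''):
    """equal rows from start (default measured) to target; prints one row and its count"""
    p0,R0=start or cur(); w=R.from_matrix(R0.T@R1).as_rotvec(); d=R0.T@(p1-p0)
    if n is None: n=int(max(np.ceil(np.linalg.norm(d)/55),np.ceil(np.degrees(np.linalg.norm(w))/10),1))
    S=sum(R.from_rotvec(w/n*k).as_matrix() for k in range(n)); dd=np.linalg.solve(S,d)
    print(lab,n,'x',np.round(dd/10,2).tolist()+np.round(np.degrees(w/n),2).tolist()); return p1,R1
E
python3 - <<'E'
from h import *
rows(np.array([440,190,300.]),down(2.0),14)
E
```

```text
14 x [5.93, -0.95, -0.49, -0.0, -0.0, -6.41]
```

```bash
python3 - <<'E'
from h import *
rows(np.array([440,190,300.]),down(2.0),20)
E
```

```text
20 x [4.16, -0.6, -0.35, -0.0, -0.0, -4.49]
```

>>> {"api": "carry_out", "payload": {
  "rows": [
    [4.16,-0.6,-0.35,0,0,-4.5,8],
    [4.16,-0.6,-0.35,0,0,-4.5,8],
    [4.16,-0.6,-0.35,0,0,-4.5,8],
    [4.16,-0.6,-0.35,0,0,-4.5,8],
    [4.16,-0.6,-0.35,0,0,-4.5,8],
    [4.16,-0.6,-0.35,0,0,-4.5,8],
    [4.16,-0.6,-0.35,0,0,-4.5,8],
    [4.16,-0.6,-0.35,0,0,-4.5,8],
    [4.16,-0.6,-0.35,0,0,-4.5,8],
    [4.16,-0.6,-0.35,0,0,-4.5,8]
  ]
}}

```text
time_s: 1.35
tcp_pos: [497.0, -215.0, 266.0]
tool_rot: [0.819, 0.573, -0.0, -0.0]
wrist_force: [0.7, -0.3, 0.5]
width: 80.2
gripper_force: 0.0
```

>>> {"api": "carry_out", "payload": {
  "rows": [
    [4.16,-0.6,-0.35,0,0,-4.5,8],
    [4.16,-0.6,-0.35,0,0,-4.5,8],
    [4.16,-0.6,-0.35,0,0,-4.5,8],
    [4.16,-0.6,-0.35,0,0,-4.5,8],
    [4.16,-0.6,-0.35,0,0,-4.5,8],
    [4.16,-0.6,-0.35,0,0,-4.5,8],
    [4.16,-0.6,-0.35,0,0,-4.5,8],
    [4.16,-0.6,-0.35,0,0,-4.5,8],
    [4.16,-0.6,-0.35,0,0,-4.5,8],
    [4.16,-0.6,-0.35,0,0,-4.5,8],
    [0,0,0,0,0,0,8]
  ]
}}

```text
$.rows: bad value
```

>>> {"api": "carry_out", "payload": {
  "rows": [
    [4.16,-0.6,-0.35,0,0,-4.5,8],
    [4.16,-0.6,-0.35,0,0,-4.5,8],
    [4.16,-0.6,-0.35,0,0,-4.5,8],
    [4.16,-0.6,-0.35,0,0,-4.5,8],
    [4.16,-0.6,-0.35,0,0,-4.5,8],
    [4.16,-0.6,-0.35,0,0,-4.5,8],
    [4.16,-0.6,-0.35,0,0,-4.5,8],
    [4.16,-0.6,-0.35,0,0,-4.5,8],
    [4.16,-0.6,-0.35,0,0,-4.5,8],
    [4.16,-0.6,-0.35,0,0,-4.5,8]
  ]
}}

```text
time_s: 2.6
tcp_pos: [437.2, 190.2, 301.0]
tool_rot: [0.538, 0.843, -0.0, -0.0]
wrist_force: [0.7, -0.3, -0.5]
width: 79.8
gripper_force: 0.0
```

>>> {"api": "carry_out", "payload": {
  "rows": [
    [0,0,0,0,0,0,8]
  ]
}}

```text
time_s: 2.72
tcp_pos: [436.8, 191.0, 301.6]
tool_rot: [0.537, 0.844, 0.0, 0.0]
wrist_force: [1.1, 0.1, -0.9]
width: 79.8
gripper_force: 0.0
```

```bash
python3 - <<'E'
from h import *
print(manip.state()['joints'],cur()[0])
snap('wrist','w1'); K,k1,T=load('w1'); print(K,k1,T.round(3))
E
```

```text
[ 1.36689455e-01 -2.41391408e-01 -1.04980490e-01  1.70695745e+00
  2.64354163e-04  1.27040783e+00] [436.78791723 190.98009589 301.56603582]
[[384.09414902   0.         315.92010118]
 [  0.         384.09414902 237.53202648]
 [  0.           0.           1.        ]] 0.021134277810056373 [[ 9.06000e-01 -4.01000e-01 -1.32000e-01  4.04254e+02]
 [ 4.23000e-01  8.62000e-01  2.80000e-01  2.63297e+02]
 [ 1.00000e-03 -3.10000e-01  9.51000e-01  4.43281e+02]
 [ 0.00000e+00  0.00000e+00  0.00000e+00  1.00000e+00]]
```

View pics/w1.png

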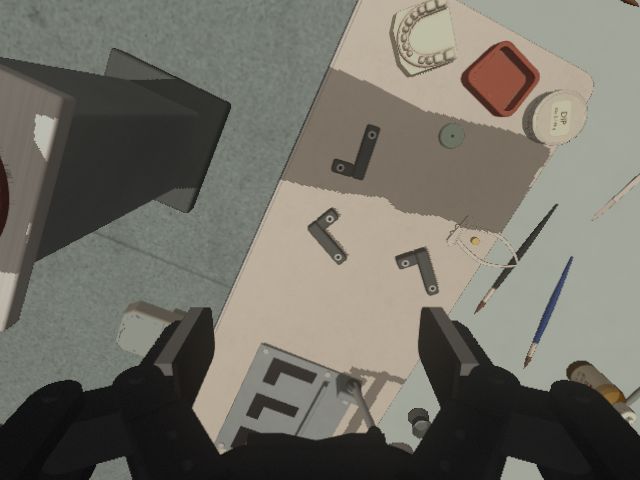

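The wrist view shows C at (358,155), B at (327,237) and A at (422,268). The tin, former and cast are at the top right, well clear of all three.

```bash
python3 - <<'E'
from m import *
g=cv2.cvtColor(cv2.imread('pics/w1.png'),cv2.COLOR_BGR2GRAY)
print(g[120:190:8,330:384:4])
go('A',(390,240,445,302),(424,251),(434,290),1,0,16,95,'w1')
go('B',(300,200,354,270),(314,228),(342,260),-1,0,16,95,'w1')
for t in(60,70): go('C',(324,118,388,188),(358,177),(374,128),-1,0,16,t,'w1')
E
```

```text
[[114 115 115 114 113 115 113 114 114 114 115 114 114 113]
 [113 115 114 114 113 114 115 113 114  47  53  54  52 114]
 [114 115 112 112 114 113 113 114 102  51  85  95  92 112]
 [114 114 115 115 113 113 113 113  44  52  53  55 114 113]
 [114 114 114 114 113 113 113  71  53  53  51 112 111 112]
 [114  46  45  81 114 114 114  49  51  53 105 114 113 112]
 [104  53  83  84  54  54  46  55  53  58 113 113 111 113]
 [115 114 113 114 103  71  54  54  53 113 111 113 112 112]
 [114 113 115 113 114 114 115 114 112 112 112 112 112 111]]
A [605.  153.1] [-0.768  0.775]
B [478.8 135.9] [-0.455  0.773]
C [471.  248.3] [1.721 0.748]
C [471.4 248. ] [1.703 0.809]
```

```bash
cat >> h.py <<'E'
def tool(l,phi,sgn):
    """tilted tool: phi deg, l=leg yaw; sgn=+1 x_t along l at phi 0, -1 against"""
    L=np.array([np.cos(l),np.sin(l),0]); k=np.cross(L,[0,0,1.]); return R.from_rotvec(k*np.radians(phi)).as_matrix()@down(l if sgn>0 else l+np.pi)
def V(*a): return np.array(a,float)
Z=V(0,0,1)
E
cat > flip1.py <<'E'
import sys
from h import *
def f1(c,l,sgn,c2,l2,g=8,a=30,start=None):
    L=V(np.cos(l),np.sin(l),0); L2=V(np.cos(l2),np.sin(l2),0)
    R1=tool(l,-a,sgn); P1=V(c[0],c[1],7.5)+g*L
    pre=rows(P1-90*R1[:,2],R1,lab='pre',start=start)
    gr=rows(P1,R1,4,start=pre,lab='grasp')
    up=rows(P1+90*Z,R1,4,start=gr,lab='lift')
    R2=tool(l2,90-a,sgn); d=P1-V(c[0],c[1],8)
    P2=V(c2[0],c2[1],30.4)+g*Z+d[2]*-L2   # lying z offset -> -L2 upright
    hi=rows(P2+70*Z,R2,12,start=up,lab='turn')
    st=rows(P2,R2,4,start=hi,lab='set')
    bk=rows(P2-80*R2[:,2],R2,3,start=st,lab='back')
if __name__=='__main__':
    f1((471.3,248.3),1.71,+1,(471.3,248.3),1.71)
E
python3 flip1.py
```

```text
pre 5 x [2.83, 1.31, 3.84, 0.89, -5.95, 3.31]
grasp 4 x [-0.0, -0.0, 2.25, 0.0, 0.0, 0.0]
lift 4 x [-1.12, -0.0, -1.95, 0.0, 0.0, 0.0]
turn 12 x [-0.05, 0.0, -0.11, -0.0, 7.5, -0.0]
set 4 x [-1.52, -0.0, 0.88, 0.0, 0.0, 0.0]
back 3 x [-0.0, -0.0, -2.67, 0.0, 0.0, 0.0]
```

>>> {"api": "carry_out", "payload": {
  "rows": [
    [2.83,1.31,3.84,0.89,-5.95,3.31,4],
    [2.83,1.31,3.84,0.89,-5.95,3.31,4],
    [2.83,1.31,3.84,0.89,-5.95,3.31,4],
    [2.83,1.31,3.84,0.89,-5.95,3.31,4],
    [2.83,1.31,3.84,0.89,-5.95,3.31,4],
    [0,0,0,0,0,0,4]
  ]
}}

```text
time_s: 3.52
tcp_pos: [460.7, 297.5, 75.1]
tool_rot: [0.632, 0.729, -0.179, 0.193]
wrist_force: [0.0, -0.6, 0.0]
width: 39.7
gripper_force: 0.0
```

```bash
python3 - <<'E'
from h import *
c=(471.3,248.3);l=1.71
R1=tool(l,-30,1);P1=V(c[0],c[1],7.5)+8*V(np.cos(l),np.sin(l),0)
print(manip.state()['joints'],cur()[0],P1-90*R1[:,2]); rows(P1,R1,4)
E
```

```text
[ 0.58601498  0.36722515  0.02768052  1.49518552 -0.46690266  2.07875075] [460.73244762 297.52549612  75.12574654] [463.94600965 300.78732062  85.44228634]
 4 x [-0.06, 0.11, 1.99, -0.22, 0.11, 0.09]
```

>>> {"api": "carry_out", "payload": {
  "rows": [
    [-0.06,0.11,1.99,-0.22,0.11,0.09,4],
    [-0.06,0.11,1.99,-0.22,0.11,0.09,4],
    [-0.06,0.11,1.99,-0.22,0.11,0.09,4],
    [-0.06,0.11,1.99,-0.22,0.11,0.09,4],
    [0,0,0,0,0,0,4],
    [0,0,0,0,0,0,0],
    [0,0,0,0,0,0,0],
    [0,0,0,0,0,0,0],
    [0,0,0,0,0,0,0],
    [0,0,0,0,0,0,0]
  ]
}}

```text
time_s: 4.78
tcp_pos: [476.2, 260.1, 19.5]
tool_rot: [0.636, 0.728, -0.16, 0.198]
wrist_force: [-2.5, 1.0, 7.6]
width: -0.1
gripper_force: 4.0
```

>>> {"api": "carry_out", "payload": {
  "rows": [
    [-1.12,0,-1.95,0,0,0,0],
    [-1.12,0,-1.95,0,0,0,0],
    [-1.12,0,-1.95,0,0,0,0],
    [-1.12,0,-1.95,0,0,0,0],
    [0,0,0,0,0,0,0]
  ]
}}

```text
time_s: 5.4
tcp_pos: [475.1, 259.5, 109.9]
tool_rot: [0.636, 0.728, -0.16, 0.198]
wrist_force: [-0.1, -0.3, -0.4]
width: -0.1
gripper_force: 0.0
```

```bash
python3 - <<'E'
from h import *
s=manip.state();print(s['joints'],cur(),s['width'],s['gripper_force'])
im=snap('wrist','w2'); im2=snap('side','s2')
a=im2[240:420,220:400]
cv2.imwrite('pics/c2.png',np.hstack([cv2.resize(im,None,fx=.75,fy=.75)[:,60:420],cv2.resize(a,(360,360))])[:,:,::-1])
E
```

```text
[ 0.51994332  0.23170166 -0.05909689  1.46893182 -0.48134687  2.00294648] (array([475.13487114, 259.54088933, 109.86134762]), array([[-0.11140831,  0.99008573,  0.08554781],
       [ 0.8636709 ,  0.13904643, -0.48449837],
       [-0.49159004,  0.01990801, -0.87059916]])) -0.1149884801798499 0.0
```

View pics/c2.png

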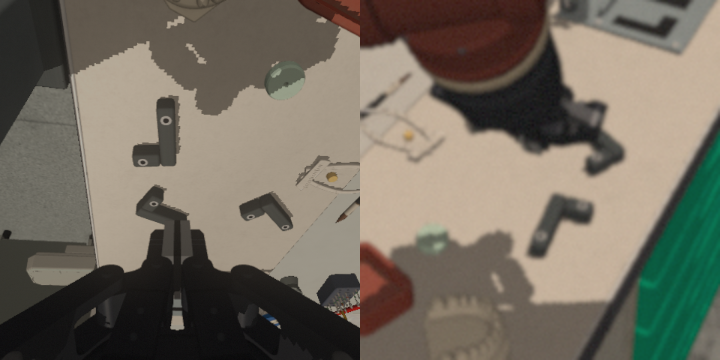

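```bash
python3 - <<'E'
from m import *
for t in (70,85): go('C',(250,120,325,230),(303,207),(303,136),-1,0,16,t,'w2')
s=snap('top','t2')
for t in (80,108): go('Ct',(222,288,266,326),(256,301),(228,309),-1,0,16,t,'t2')
E
```

```text
C [471.9 247.6] [1.724 0.377]
C [472.  247.9] [1.724 0.832]
Ct [472.6 250.4] [1.687 0.469]
Ct [471.8 249.1] [1.721 0.595]
```

C has not moved, so the fingers closed above it. I'll go down again with less tilt (20°) and check the pose before closing.

```bash
python3 - <<'E'
from h import *
c=(471.8,248.3);l=1.715
R1=tool(l,-20,1);P1=V(c[0],c[1],5)+8*V(np.cos(l),np.sin(l),0); print(P1)
s=rows(P1-50*R1[:,2],R1,5); rows(P1,R1,5,start=s)
E
```

```text
[470.65036469 256.21696524   5.        ]
 5 x [0.75, -0.08, 0.86, 0.14, 1.91, -0.12]
 5 x [0.0, 0.0, 1.0, 0.0, 0.0, 0.0]
```

>>> {"api": "carry_out", "payload": {
  "rows": [
    [0.75,-0.08,0.86,0.14,1.91,-0.12,4],
    [0.75,-0.08,0.86,0.14,1.91,-0.12,4],
    [0.75,-0.08,0.86,0.14,1.91,-0.12,4],
    [0.75,-0.08,0.86,0.14,1.91,-0.12,4],
    [0.75,-0.08,0.86,0.14,1.91,-0.12,4],
    [0,0,0,0,0,0,4]
  ]
}}

```text
time_s: 6.3
tcp_pos: [467.9, 272.7, 52.0]
tool_rot: [0.645, 0.744, -0.114, 0.131]
wrist_force: [-0.8, -0.0, 0.4]
width: 39.9
gripper_force: 0.0
```

>>> {"api": "carry_out", "payload": {
  "rows": [
    [0,0,1,0,0,0,4],
    [0,0,1,0,0,0,4],
    [0,0,1,0,0,0,4],
    [0,0,1,0,0,0,4],
    [0,0,1,0,0,0,4],
    [0,0,0,0,0,0,4]
  ]
}}

```text
time_s: 7.05
tcp_pos: [470.2, 255.7, 4.8]
tool_rot: [0.645, 0.744, -0.114, 0.131]
wrist_force: [-0.3, 0.3, -0.4]
width: 39.9
gripper_force: 0.0
```

```bash
python3 - <<'E'
from h import *
s=manip.state();print(cur(),s['wrist_force'],s['wrist_torque'],s['width'])
im=snap('wrist','w3');im2=snap('side','s3')
print(proj('w3',V(*cur()[0])))
a=im2[240:420,220:400]
cv2.imwrite('pics/c3.png',np.hstack([im[120:480,120:480],cv2.resize(a,(360,360))])[:,:,::-1])
E
```

```text
(array([470.18286354, 255.68034773,   4.76953026]), array([[-1.34488977e-01,  9.89745560e-01,  4.81294324e-02],
       [ 9.29923011e-01,  1.42839268e-01, -3.38880712e-01],
       [-3.42280453e-01, -8.19053707e-04, -9.39597478e-01]])) [-0.3423293   0.28754517 -0.38189662] [0.35174574 0.0171508  0.02633173] 39.9065880040479
[[314.85338243 316.27330295]]
```

View pics/c3.png

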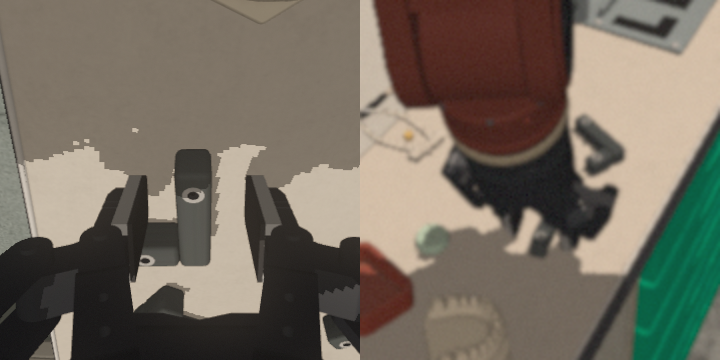

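The fingers straddle the leg symmetrically, with the leg at x≈194 and the jaw middle at ≈197. Closing.

>>> {"api": "carry_out", "payload": {
  "rows": [
    [0,0,0,0,0,0,0],
    [0,0,0,0,0,0,0],
    [0,0,0,0,0,0,0],
    [0,0,0,0,0,0,0],
    [0,0,0,0,0,0,0]
  ]
}}

```text
time_s: 7.78
tcp_pos: [471.2, 256.5, 6.4]
tool_rot: [0.645, 0.745, -0.113, 0.132]
wrist_force: [-2.0, 2.2, 6.0]
width: 12.1
gripper_force: 59.7
```

```bash
cat > up.py <<'E'
from h import *
def up(c,l,sgn,a,c2,l2,nt=12,lift=90,zc=30.3,zoff=0):
    """held bracket lying at c (leg yaw l) tool measured now -> upright at c2, leg-side plane yaw l2"""
    P,Rt=cur(); L=V(np.cos(l),np.sin(l),0); L2=V(np.cos(l2),np.sin(l2),0); k=np.cross(L,Z)
    Q=R.from_rotvec(Z*(l2-l)).as_matrix()@R.from_rotvec(k*np.pi/2).as_matrix()
    d=P-V(c[0],c[1],8+zoff); P2=V(c2[0],c2[1],zc)+Q@d; R2=Q@Rt
    u=rows(P+lift*Z,Rt,4,lab='lift')
    h=rows(P2+60*Z,R2,nt,start=u,lab='turn'); s=rows(P2,R2,5,start=h,lab='set'); print(P2,'tgt'); np.savez('up.npz',P2=P2,R2=R2)
E
python3 -c "
from up import *
up((471.8,248.3),1.715,1,20,(471.8,248.3),1.715)"
```

```text
lift 4 x [-0.77, 0.0, -2.11, 0.0, 0.0, 0.0]
turn 12 x [-0.05, 0.0, -0.04, 0.01, 7.5, 0.01]
set 5 x [-1.13, 0.0, 0.41, 0.0, 0.0, 0.0]
[472.17850971 249.96775672  38.49977515] tgt
```

>>> {"api": "carry_out", "payload": {
  "rows": [
    [-0.77,0,-2.11,0,0,0,0],
    [-0.77,0,-2.11,0,0,0,0],
    [-0.77,0,-2.11,0,0,0,0],
    [-0.77,0,-2.11,0,0,0,0],
    [-0.05,0,-0.04,0,7.5,0,0],
    [-0.05,0,-0.04,0,7.5,0,0],
    [-0.05,0,-0.04,0,7.5,0,0],
    [-0.05,0,-0.04,0,7.5,0,0],
    [-0.05,0,-0.04,0,7.5,0,0],
    [-0.05,0,-0.04,0,7.5,0,0]
  ]
}}

```text
time_s: 9.02
tcp_pos: [471.3, 253.1, 98.3]
tool_rot: [0.639, 0.738, 0.144, -0.164]
wrist_force: [-0.8, 0.5, -1.5]
width: 12.3
gripper_force: 58.8
```

>>> {"api": "carry_out", "payload": {
  "rows": [
    [-0.05,0,-0.04,0,7.5,0,0],
    [-0.05,0,-0.04,0,7.5,0,0],
    [-0.05,0,-0.04,0,7.5,0,0],
    [-0.05,0,-0.04,0,7.5,0,0],
    [-0.05,0,-0.04,0,7.5,0,0],
    [-0.05,0,-0.04,0,7.5,0,0],
    [0,0,0,0,0,0,0],
    [0,0,0,0,0,0,0]
  ]
}}

```text
time_s: 10.02
tcp_pos: [472.0, 249.5, 98.0]
tool_rot: [0.536, 0.62, 0.375, -0.432]
wrist_force: [0.3, 0.3, -0.6]
width: 12.0
gripper_force: 59.0
```

```bash
python3 - <<'E'
from h import *
s=manip.state();print(s['joints'],cur(),s['wrist_force'],s['width'])
d=np.load('up.npz'); rows(d['P2'],d['R2'],5)
im=snap('wrist','w4');im2=snap('side','s4')
a=im2[240:420,220:400]
cv2.imwrite('pics/c4.png',np.hstack([im[120:480,120:480],cv2.resize(a,(360,360))])[:,:,::-1])
E
```

```text
[-0.31780241  0.44925381 -0.22718924  1.7755575   0.99840066  0.60470366] (array([472.04564631, 249.54724077,  98.02721704]), array([[-0.05072867,  0.98964332, -0.13428591],
       [ 0.34085675,  0.14354182,  0.92909225],
       [ 0.93874559,  0.00135935, -0.34460829]])) [ 0.33026702  0.33482441 -0.64412303] 11.979097124413833
 5 x [-1.12, 0.0, 0.42, -0.01, 0.04, 0.02]
```

View pics/c4.png

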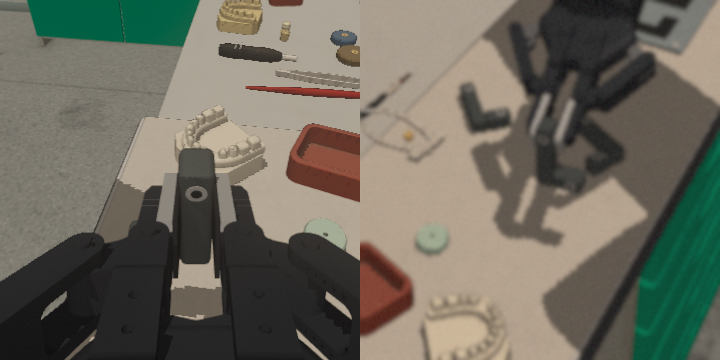

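>>> {"api": "carry_out", "payload": {
  "rows": [
    [-1.12,0,0.42,0,0.04,0.02,0],
    [-1.12,0,0.42,0,0.04,0.02,0],
    [-1.12,0,0.42,0,0.04,0.02,0],
    [-1.12,0,0.42,0,0.04,0.02,0],
    [-1.12,0,0.42,0,0,0,0],
    [0,0,0,0,0,0,0]
  ]
}}

```text
time_s: 10.88
tcp_pos: [471.5, 250.2, 37.4]
tool_rot: [0.536, 0.618, 0.376, -0.435]
wrist_force: [-1.4, -1.6, 2.0]
width: 12.3
gripper_force: 58.6
```

```bash
cat > re.py <<'E'
from h import *
def regrasp(c2,l2,sgn,a=20,g=8,off=1,ret=80,ns=18):
    P,Rt=cur(); L=V(np.cos(l2),np.sin(l2),0)
    b=rows(P-ret*Rt[:,2],Rt,3,lab='back'); u=rows(b[0]+90*Z,Rt,4,start=b,lab='up')
    R2=tool(l2,-(90-a),sgn); G=V(c2[0],c2[1],30+g)-off*L
    m=rows(G-ret*R2[:,2]+90*Z,R2,ns,start=u,lab='swing'); d=rows(m[0]-90*Z,R2,4,start=m,lab='down'); rows(G,R2,5,start=d,lab='in'); np.savez('re.npz',G=G,R2=R2)
E
python3 -c "
from re_ import *" 2>/dev/null; mv re.py regr.py; python3 -c "
from regr import *
regrasp((471.8,248.3),1.715,1)"
```

```text
back 3 x [-0.0, -0.0, -2.67, 0.0, 0.0, 0.0]
up 4 x [2.12, -0.0, -0.76, 0.0, 0.0, 0.0]
swing 18 x [1.06, -0.0, 0.07, -0.01, -7.79, -0.01]
down 4 x [2.11, 0.0, 0.77, 0.0, 0.0, 0.0]
in 5 x [-0.0, -0.0, 1.6, 0.0, 0.0, 0.0]
```

>>> {"api": "carry_out", "payload": {
  "rows": [
    [0,0,0,0,0,0,4],
    [0,0,0,0,0,0,4],
    [0,0,0,0,0,0,4],
    [0,0,-2.67,0,0,0,4],
    [0,0,-2.67,0,0,0,4],
    [0,0,-2.67,0,0,0,4],
    [2.12,0,-0.76,0,0,0,4],
    [2.12,0,-0.76,0,0,0,4],
    [2.12,0,-0.76,0,0,0,4],
    [2.12,0,-0.76,0,0,0,4]
  ]
}}

```text
time_s: 12.12
tcp_pos: [482.3, 176.1, 156.6]
tool_rot: [0.536, 0.619, 0.376, -0.435]
wrist_force: [-0.3, -0.4, -0.8]
width: 39.8
gripper_force: 0.0
```

>>> {"api": "carry_out", "payload": {
  "rows": [
    [1.06,0,0.07,0,-7.79,0,4],
    [1.06,0,0.07,0,-7.79,0,4],
    [1.06,0,0.07,0,-7.79,0,4],
    [1.06,0,0.07,0,-7.79,0,4],
    [1.06,0,0.07,0,-7.79,0,4],
    [1.06,0,0.07,0,-7.79,0,4],
    [1.06,0,0.07,0,-7.79,0,4],
    [1.06,0,0.07,0,-7.79,0,4],
    [1.06,0,0.07,0,-7.79,0,4]
  ]
}}

```text
time_s: 13.25
tcp_pos: [471.7, 249.0, 208.8]
tool_rot: [0.655, 0.756, -0.0, 0.002]
wrist_force: [-0.0, -0.2, -0.7]
width: 40.3
gripper_force: 0.0
```

>>> {"api": "carry_out", "payload": {
  "rows": [
    [1.06,0,0.07,0,-7.79,0,4],
    [1.06,0,0.07,0,-7.79,0,4],
    [1.06,0,0.07,0,-7.79,0,4],
    [1.06,0,0.07,0,-7.79,0,4],
    [1.06,0,0.07,0,-7.79,0,4],
    [1.06,0,0.07,0,-7.79,0,4],
    [1.06,0,0.07,0,-7.79,0,4],
    [1.06,0,0.07,0,-7.79,0,4],
    [1.06,0,0.07,0,-7.79,0,4],
    [0,0,0,0,0,0,4]
  ]
}}

```text
time_s: 14.5
tcp_pos: [455.7, 291.0, 133.5]
tool_rot: [0.534, 0.636, -0.355, 0.429]
wrist_force: [-0.3, -0.3, 0.3]
width: 40.2
gripper_force: 0.0
```

```bash
python3 - <<'E'
from h import *
d=np.load('re.npz');G,R2=d['G'],d['R2']; print(cur()[0],manip.state()['joints'],'want',G-80*R2[:,2]+90*Z)
s=rows(G-80*R2[:,2],R2,5); rows(G,R2,5,start=s)
im=snap('wrist','w5');im2=snap('side','s5')
a=im2[240:420,220:400]
cv2.imwrite('pics/c5.png',np.hstack([im[120:480,120:480],cv2.resize(a,(360,360))])[:,:,::-1])
E
```

```text
[455.70337197 290.97814677 133.50253621] [ 0.76292613  0.92670102  0.53709392  2.11105346 -0.88217596  2.62527791] want [461.14066623 321.70551752 155.36161147]
 5 x [1.48, 0.2, -0.05, 0.38, -0.47, 0.08]
 5 x [-0.0, -0.0, 1.6, 0.0, 0.0, 0.0]
```

View pics/c5.png

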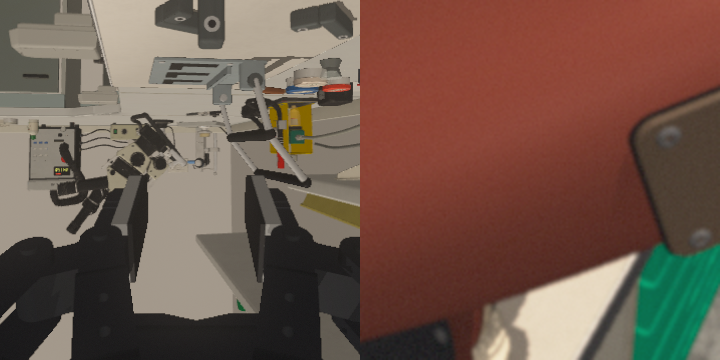

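The last wrist joint is at its limit, so regrasping from the far side doesn't work. Instead I'll grip the standing leg from above, tilt it about 65° and let it fall flat the last 25°.

```bash
python3 - <<'E'
from h import *
P,Rt=cur()
u=rows(P+80*Z,Rt,3,lab='up'); T=tool(1.715,0,1)
a=rows(V(471.8,248.3,130),T,9,start=u); rows(V(471.8,248.3,36),T,5,start=a)
E
```

```text
up 3 x [-2.46, 0.04, -1.03, 0.0, 0.0, 0.0]
 9 x [0.2, 0.06, 1.15, 0.2, 7.48, 0.13]
 5 x [0.0, 0.0, 1.88, 0.0, 0.0, 0.0]
```

>>> {"api": "carry_out", "payload": {
  "rows": [
    [-2.46,0,-1.03,0,0,0,4],
    [-2.46,0,-1.03,0,0,0,4],
    [-2.46,0,-1.03,0,0,0,4]
  ]
}}

```text
time_s: 14.98
tcp_pos: [456.7, 273.8, 208.0]
tool_rot: [0.539, 0.645, -0.334, 0.426]
wrist_force: [-0.3, 1.0, -0.4]
width: 40.2
gripper_force: 0.0
```

>>> {"api": "carry_out", "payload": {
  "rows": [
    [0.2,0.06,1.15,0.2,7.48,0.13,4],
    [0.2,0.06,1.15,0.2,7.48,0.13,4],
    [0.2,0.06,1.15,0.2,7.48,0.13,4],
    [0.2,0.06,1.15,0.2,7.48,0.13,4],
    [0.2,0.06,1.15,0.2,7.48,0.13,4],
    [0.2,0.06,1.15,0.2,7.48,0.13,4],
    [0.2,0.06,1.15,0.2,7.48,0.13,4],
    [0.2,0.06,1.15,0.2,7.48,0.13,4],
    [0.2,0.06,1.15,0.2,7.48,0.13,4],
    [0,0,0,0,0,0,4]
  ]
}}

```text
time_s: 16.23
tcp_pos: [472.8, 230.6, 117.9]
tool_rot: [0.647, 0.763, 0.014, -0.006]
wrist_force: [-0.8, 0.2, -0.1]
width: 40.5
gripper_force: 0.0
```

```bash
python3 - <<'E'
from h import *
P,Rt=cur();print(P,manip.state()['joints']); T=tool(1.715,0,1)
rows(V(471.8,248.3,36),T,5)
im=snap('wrist','w6');im2=snap('side','s6')
print(proj('w6',[V(471.8,248.3,60),V(471.8,248.3,0)]))
a=im2[240:420,220:400]
cv2.imwrite('pics/c6.png',np.hstack([im[120:480,120:480],cv2.resize(a,(360,360))])[:,:,::-1])
E
```

```text
[472.84215102 230.64663013 117.86800483] [ 0.18894607 -0.137703   -0.34813862  1.34636833  0.02681075  1.59600088]
 5 x [0.33, 0.02, 1.64, 0.15, -0.31, 0.23]
[[315.62256986 234.84857968]
 [314.50015005 210.9745188 ]]
```

View pics/c6.png

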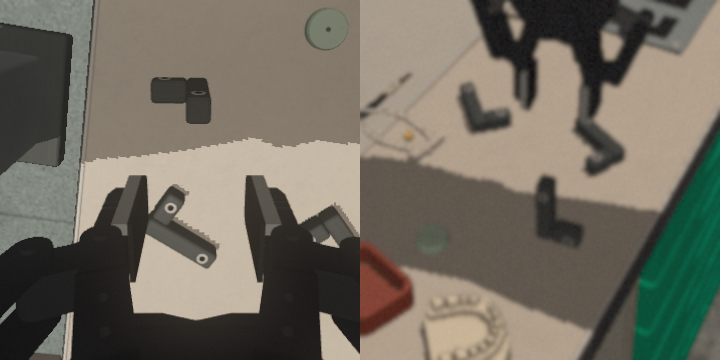

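C is standing where predicted, with its top near full-frame (319,232) against a predicted (316,235). I'll take it from above and tilt it.

>>> {"api": "carry_out", "payload": {
  "rows": [
    [0.33,0.02,1.64,0.15,-0.31,0.23,4],
    [0.33,0.02,1.64,0.15,-0.31,0.23,4],
    [0.33,0.02,1.64,0.15,-0.31,0.23,4],
    [0.33,0.02,1.64,0.15,-0.31,0.23,4],
    [0.33,0.02,1.64,0.15,-0.31,0.23,4],
    [0,0,0,0,0,0,4],
    [0,0,0,0,0,0,0],
    [0,0,0,0,0,0,0],
    [0,0,0,0,0,0,0],
    [0,0,0,0,0,0,0]
  ]
}}

```text
time_s: 17.58
tcp_pos: [470.2, 249.7, 33.7]
tool_rot: [0.654, 0.757, -0.002, -0.001]
wrist_force: [-0.3, -0.7, 5.0]
width: 13.1
gripper_force: 59.5
```

```bash
cat > lay.py <<'E'
from h import *
def lay(l2,tilt=65,fwd=0,upz=60,n=9):
    """bracket held from above upright on bench; lift, tilt, lower so foot edge is 2 mm above bench"""
    P,Rt=cur(); L=V(np.cos(l2),np.sin(l2),0); k=np.cross(L,Z); Q=R.from_rotvec(k*np.radians(tilt)).as_matrix()
    h=P[2]; R2=Q@Rt
    # lowest corner: foot outer face, thickness side which goes down (-L side -> Q)
    base=P[:2]; low=min((Q@(V(0,0,-h)+s*8*L))[2] for s in(-1,1))
    P2=V(P[0],P[1],-low+2)+fwd*L
    u=rows(P+upz*Z,Rt,3,lab='lift'); t=rows(P2+30*Z,R2,n,start=u,lab='tilt'); rows(P2,R2,3,start=t,lab='lower'); print(P2); np.savez('lay.npz',P2=P2,R2=R2)
E
python3 -c "
from lay import *
print(manip.state()['width']); lay(1.715)"
```

```text
13.126010671832063
lift 3 x [-0.0, -0.01, -2.0, 0.0, 0.0, 0.0]
tilt 9 x [-0.23, 0.0, 0.41, -0.01, 7.22, -0.03]
lower 3 x [-0.91, -0.0, 0.42, 0.0, 0.0, 0.0]
[470.20819852 249.72299755  23.48325716]
```

>>> {"api": "carry_out", "payload": {
  "rows": [
    [0,0,-2,0,0,0,0],
    [0,0,-2,0,0,0,0],
    [0,0,-2,0,0,0,0],
    [-0.23,0,0.41,0,7.22,0,0],
    [-0.23,0,0.41,0,7.22,0,0],
    [-0.23,0,0.41,0,7.22,0,0],
    [-0.23,0,0.41,0,7.22,0,0],
    [-0.23,0,0.41,0,7.22,0,0],
    [-0.23,0,0.41,0,7.22,0,0],
    [-0.23,0,0.41,0,7.22,0,0]
  ]
}}

```text
time_s: 18.82
tcp_pos: [470.9, 245.1, 61.8]
tool_rot: [0.592, 0.683, 0.279, -0.325]
wrist_force: [-1.2, -0.4, -0.7]
width: 12.4
gripper_force: 58.8
```

>>> {"api": "carry_out", "payload": {
  "rows": [
    [-0.23,0,0.41,0,7.22,0,0],
    [-0.23,0,0.41,0,7.22,0,0],
    [0,0,0,0,0,0,0]
  ]
}}

```text
time_s: 19.2
tcp_pos: [468.0, 249.1, 49.6]
tool_rot: [0.554, 0.635, 0.348, -0.411]
wrist_force: [0.2, -0.2, -1.4]
width: 12.7
gripper_force: 58.9
```

```bash
python3 - <<'E'
from h import *
d=np.load('lay.npz'); print(cur()[0],d['P2'],manip.state()['joints'],manip.state()['width']); s=rows(d['P2'],d['R2'],4); b=rows(d['P2']-70*d['R2'][:,2],d['R2'],3,start=s); 
u=rows(b[0]+100*Z,b[1],4,start=b); 
E
```

```text
[468.0068387  249.09912382  49.63474099] [470.20819852 249.72299755  23.48325716] [-0.30175834  0.43202915 -0.27758414  1.61722007  0.95355814  0.72793245] 12.739953838262647
 4 x [-0.59, 0.06, 0.28, -0.04, -0.03, -0.2]
 3 x [0.0, -0.0, -2.33, 0.0, 0.0, 0.0]
 4 x [2.26, 0.0, -1.06, 0.0, 0.0, 0.0]
```

>>> {"api": "carry_out", "payload": {
  "rows": [
    [-0.59,0.06,0.28,0,0,-0.2,0],
    [-0.59,0.06,0.28,0,0,-0.2,0],
    [-0.59,0.06,0.28,0,0,-0.2,0],
    [-0.59,0.06,0.28,0,0,-0.2,0],
    [0,0,0,0,0,0,0],
    [0,0,0,0,0,0,5],
    [0,0,0,0,0,0,5],
    [0,0,0,0,0,0,5],
    [0,0,0,0,0,0,5]
  ]
}}

```text
time_s: 20.32
tcp_pos: [472.0, 249.9, 26.6]
tool_rot: [0.548, 0.641, 0.352, -0.405]
wrist_force: [-0.1, -0.3, -0.9]
width: 50.1
gripper_force: 0.0
```

>>> {"api": "carry_out", "payload": {
  "rows": [
    [0,0,-2.33,0,0,0,5],
    [0,0,-2.33,0,0,0,5],
    [0,0,-2.33,0,0,0,5],
    [2.26,0,-1.06,0,0,0,5],
    [2.26,0,-1.06,0,0,0,5],
    [2.26,0,-1.06,0,0,0,5],
    [2.26,0,-1.06,0,0,0,5]
  ]
}}

```text
time_s: 21.2
tcp_pos: [480.6, 187.1, 156.9]
tool_rot: [0.548, 0.641, 0.352, -0.405]
wrist_force: [0.4, -0.2, 0.7]
width: 50.3
gripper_force: 0.0
```

```bash
python3 - <<'E'
from h import *
print(cur()[0]); rows(V(450,150,240),down(2.69),16)
E
```

```text
[480.64614543 187.09294575 156.85934229]
 16 x [0.25, -0.19, -0.52, 1.98, -3.71, -3.06]
```

>>> {"api": "carry_out", "payload": {
  "rows": [
    [0.25,-0.19,-0.52,1.98,-3.71,-3.06,5],
    [0.25,-0.19,-0.52,1.98,-3.71,-3.06,5],
    [0.25,-0.19,-0.52,1.98,-3.71,-3.06,5],
    [0.25,-0.19,-0.52,1.98,-3.71,-3.06,5],
    [0.25,-0.19,-0.52,1.98,-3.71,-3.06,5],
    [0.25,-0.19,-0.52,1.98,-3.71,-3.06,5],
    [0.25,-0.19,-0.52,1.98,-3.71,-3.06,5],
    [0.25,-0.19,-0.52,1.98,-3.71,-3.06,5],
    [0.25,-0.19,-0.52,1.98,-3.71,-3.06,5],
    [0.25,-0.19,-0.52,1.98,-3.71,-3.06,5]
  ]
}}

```text
time_s: 22.45
tcp_pos: [465.3, 157.6, 206.7]
tool_rot: [0.369, 0.904, 0.142, -0.164]
wrist_force: [0.3, 0.3, 0.6]
width: 50.0
gripper_force: 0.0
```

>>> {"api": "carry_out", "payload": {
  "rows": [
    [0.25,-0.19,-0.52,1.98,-3.71,-3.06,5],
    [0.25,-0.19,-0.52,1.98,-3.71,-3.06,5],
    [0.25,-0.19,-0.52,1.98,-3.71,-3.06,5],
    [0.25,-0.19,-0.52,1.98,-3.71,-3.06,5],
    [0.25,-0.19,-0.52,1.98,-3.71,-3.06,5],
    [0.25,-0.19,-0.52,1.98,-3.71,-3.06,5],
    [0,0,0,0,0,0,5]
  ]
}}

```text
time_s: 23.32
tcp_pos: [450.3, 151.2, 239.6]
tool_rot: [0.223, 0.975, 0.0, 0.0]
wrist_force: [0.4, -0.4, 0.2]
width: 50.1
gripper_force: 0.0
```

```bash
python3 - <<'E'
from h import *
print(cur()[0],manip.state()['joints']); snap('wrist','w7')
E
```

```text
[450.30935926 151.16761385 239.58542222] [ 4.74301631e-02 -2.77227235e-01 -2.48931585e-01  1.59855836e+00
  1.56187190e-04  4.96435887e-01]
```

View pics/w7.png

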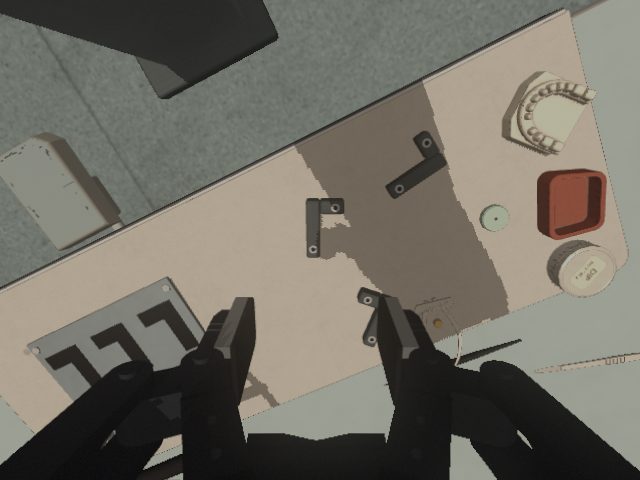

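C now lies as an L, with its corner at (440,158), leg end at (395,190) and foot at (426,142). B is still a J, with its corner at (312,202), leg end at (314,255) and foot at (338,206).

```bash
python3 - <<'E'
from m import *
go('C',(375,122,452,205),(438,160),(394,192),1,0,16,80,'w7')
for t in(62,95): go('B',(292,188,356,266),(312,203),(314,255),-1,0,16,t,'w7')
E
```

```text
C [474.2 247.1] [-1.394  0.869]
B [480.3 136.6] [-0.402  0.219]
B [478.6 135.4] [-0.449  0.864]
```

```bash
python3 - <<'E'
from h import *
c=(478.7,135.5);l=-.449
R1=tool(l,-20,-1);P1=V(c[0],c[1],6.5)+8*V(np.cos(l),np.sin(l),0); print(P1)
s=rows(P1-60*R1[:,2],R1,6); rows(P1,R1,5,start=s)
E
```

```text
[485.90705294 132.02748104   6.5       ]
 6 x [-1.43, -0.03, 2.77, 0.01, 3.32, -0.01]
 5 x [-0.0, 0.0, 1.2, 0.0, 0.0, 0.0]
```

>>> {"api": "carry_out", "payload": {
  "rows": [
    [-1.43,-0.03,2.77,0,3.32,0,4],
    [-1.43,-0.03,2.77,0,3.32,0,4],
    [-1.43,-0.03,2.77,0,3.32,0,4],
    [-1.43,-0.03,2.77,0,3.32,0,4],
    [-1.43,-0.03,2.77,0,3.32,0,4],
    [-1.43,-0.03,2.77,0,3.32,0,4],
    [0,0,0,0,0,0,4]
  ]
}}

```text
time_s: 24.25
tcp_pos: [502.6, 121.4, 59.0]
tool_rot: [0.222, 0.959, 0.038, -0.173]
wrist_force: [0.5, -0.5, -0.2]
width: 40.2
gripper_force: 0.0
```

```bash
python3 - <<'E'
from h import *
c=(478.7,135.5);l=-.449
R1=tool(l,-20,-1);P1=V(c[0],c[1],6.5)+8*V(np.cos(l),np.sin(l),0); print(cur()[0],manip.state()['width'])
rows(P1,R1,5)
E
```

```text
[502.64025476 121.38053741  59.04725698] 40.18367779927548
 5 x [0.01, 0.05, 1.12, -0.01, -0.08, -0.06]
```

>>> {"api": "carry_out", "payload": {
  "rows": [
    [0,0.05,1.12,0,-0.08,-0.06,4],
    [0,0.05,1.12,0,-0.08,-0.06,4],
    [0,0.05,1.12,0,-0.08,-0.06,4],
    [0,0.05,1.12,0,-0.08,-0.06,4],
    [0,0.05,1.12,0,-0.08,-0.06,4],
    [0,0,0,0,0,0,4],
    [0,0,0,0,0,0,0],
    [0,0,0,0,0,0,0],
    [0,0,0,0,0,0,0],
    [0,0,0,0,0,0,0]
  ]
}}

```text
time_s: 25.5
tcp_pos: [488.9, 132.6, 10.7]
tool_rot: [0.218, 0.961, 0.038, -0.165]
wrist_force: [-0.3, -1.0, 5.5]
width: 11.7
gripper_force: 59.1
```

```bash
python3 -c "
from up import *
print(manip.state()['width'],manip.state()['wrist_force'])
up((478.7,135.5),-.449,-1,20,(520,105),-1.0,nt=14)"
```

```text
11.678819260203882 [-0.2963656  -0.96270915  5.4517797 ]
lift 4 x [0.75, 0.0, -2.12, 0.0, 0.0, 0.0]
turn 14 x [-0.29, 0.01, 0.12, 1.1, -6.25, 2.25]
set 5 x [1.13, 0.0, 0.4, 0.0, 0.0, 0.0]
[520.00882405 108.24843443  40.74241703] tgt
```

>>> {"api": "carry_out", "payload": {
  "rows": [
    [0.75,0,-2.12,0,0,0,0],
    [0.75,0,-2.12,0,0,0,0],
    [0.75,0,-2.12,0,0,0,0],
    [0.75,0,-2.12,0,0,0,0],
    [-0.29,0.01,0.12,1.1,-6.25,2.25,0],
    [-0.29,0.01,0.12,1.1,-6.25,2.25,0],
    [-0.29,0.01,0.12,1.1,-6.25,2.25,0],
    [-0.29,0.01,0.12,1.1,-6.25,2.25,0],
    [-0.29,0.01,0.12,1.1,-6.25,2.25,0],
    [-0.29,0.01,0.12,1.1,-6.25,2.25,0]
  ]
}}

```text
time_s: 26.75
tcp_pos: [502.6, 124.3, 91.9]
tool_rot: [0.319, 0.932, -0.108, 0.138]
wrist_force: [-0.4, 0.3, -1.7]
width: 11.6
gripper_force: 58.4
```

>>> {"api": "carry_out", "payload": {
  "rows": [
    [-0.29,0.01,0.12,1.1,-6.25,2.25,0],
    [-0.29,0.01,0.12,1.1,-6.25,2.25,0],
    [-0.29,0.01,0.12,1.1,-6.25,2.25,0],
    [-0.29,0.01,0.12,1.1,-6.25,2.25,0],
    [-0.29,0.01,0.12,1.1,-6.25,2.25,0],
    [-0.29,0.01,0.12,1.1,-6.25,2.25,0],
    [-0.29,0.01,0.12,1.1,-6.25,2.25,0],
    [-0.29,0.01,0.12,1.1,-6.25,2.25,0],
    [0,0,0,0,0,0,0]
  ]
}}

```text
time_s: 27.88
tcp_pos: [518.1, 108.4, 97.1]
tool_rot: [0.388, 0.719, -0.279, 0.504]
wrist_force: [-1.2, -0.4, -2.4]
width: 11.6
gripper_force: 58.6
```

```bash
python3 - <<'E'
from h import *
s=manip.state();print(s['joints'],cur()[0],s['width'])
d=np.load('up.npz'); rows(d['P2'],d['R2'],6)
print(R.from_matrix(cur()[1].T@d['R2']).as_rotvec())
im=snap('wrist','w8');im2=snap('side','s8')
a=im2[200:420,200:420]
cv2.imwrite('pics/c8.png',np.hstack([im[120:480,120:480],cv2.resize(a,(360,360))])[:,:,::-1])
E
```

```text
[ 0.50451819 -0.00949104 -0.66223658  0.73429196 -1.22273951  1.3652917 ] [518.06902756 108.42250276  97.12245704] 11.627120517844986
 6 x [0.88, 0.03, 0.33, -0.0, -0.02, 0.06]
[-0.00021779 -0.00166211  0.00675737]
```

View pics/c8.png

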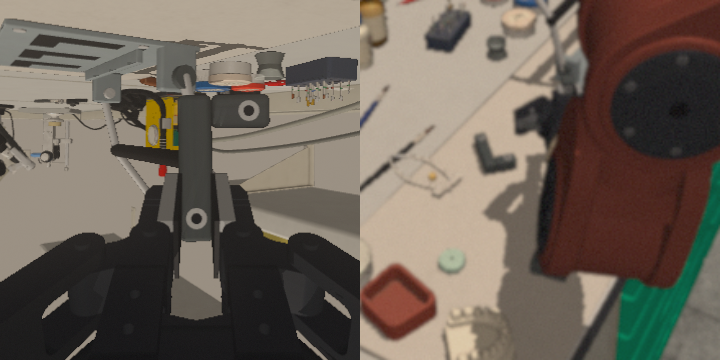

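>>> {"api": "carry_out", "payload": {
  "rows": [
    [0.88,0.03,0.33,0,0,0.06,0],
    [0.88,0.03,0.33,0,0,0.06,0],
    [0.88,0.03,0.33,0,0,0.06,0],
    [0.88,0.03,0.33,0,0,0.06,0],
    [0.88,0.03,0.33,0,0,0.06,0],
    [0.88,0.03,0.33,0,0,0.06,0],
    [0,0,0,0,0,0,0]
  ]
}}

```text
time_s: 28.85
tcp_pos: [520.8, 108.3, 42.4]
tool_rot: [0.391, 0.717, -0.277, 0.506]
wrist_force: [-0.6, -0.3, -0.7]
width: 11.9
gripper_force: 58.6
```

>>> {"api": "carry_out", "payload": {
  "rows": [
    [0.09,0,0.035,0,0,0,0],
    [0.09,0,0.035,0,0,0,0],
    [0,0,0,0,0,0,0]
  ]
}}

```text
time_s: 29.22
tcp_pos: [521.4, 108.6, 41.7]
tool_rot: [0.392, 0.716, -0.276, 0.507]
wrist_force: [-0.2, -0.1, -1.5]
width: 11.7
gripper_force: 58.6
```

>>> {"api": "carry_out", "payload": {
  "rows": [
    [0.09,0,0.035,0,0,0,0],
    [0.09,0,0.035,0,0,0,0],
    [0,0,0,0,0,0,0]
  ]
}}

```text
time_s: 29.6
tcp_pos: [521.7, 108.3, 41.2]
tool_rot: [0.392, 0.715, -0.277, 0.508]
wrist_force: [-6.4, -0.1, 7.8]
width: 11.5
gripper_force: 59.3
```

```bash
python3 - <<'E'
from h import *
P,Rt=cur(); b=rows(P-80*Rt[:,2],Rt,3); u=rows(b[0]+80*Z,Rt,3,start=b); rows(V(522.5,106.3,130),tool(-1.0,0,-1),10,start=u)
E
```

```text
3 x [-0.0, 0.0, -2.67, 0.0, 0.0, 0.0]
 3 x [-2.52, 0.01, -0.88, 0.0, 0.0, 0.0]
 10 x [-0.53, -0.0, 0.67, 0.01, 7.07, -0.01]
```

>>> {"api": "carry_out", "payload": {
  "rows": [
    [0,0,0,0,0,0,4],
    [0,0,0,0,0,0,4],
    [0,0,0,0,0,0,4],
    [0,0,-2.67,0,0,0,4],
    [0,0,-2.67,0,0,0,4],
    [0,0,-2.67,0,0,0,4],
    [-2.52,0,-0.88,0,0,0,4],
    [-2.52,0,-0.88,0,0,0,4],
    [-2.52,0,-0.88,0,0,0,4]
  ]
}}

```text
time_s: 30.72
tcp_pos: [480.5, 171.7, 147.0]
tool_rot: [0.392, 0.717, -0.276, 0.507]
wrist_force: [-0.3, -0.7, -0.4]
width: 40.3
gripper_force: 0.0
```

>>> {"api": "carry_out", "payload": {
  "rows": [
    [-0.53,0,0.67,0,7.07,0,4],
    [-0.53,0,0.67,0,7.07,0,4],
    [-0.53,0,0.67,0,7.07,0,4],
    [-0.53,0,0.67,0,7.07,0,4],
    [-0.53,0,0.67,0,7.07,0,4],
    [-0.53,0,0.67,0,7.07,0,4],
    [-0.53,0,0.67,0,7.07,0,4],
    [-0.53,0,0.67,0,7.07,0,4],
    [-0.53,0,0.67,0,7.07,0,4],
    [-0.53,0,0.67,0,7.07,0,4]
  ]
}}

```text
time_s: 31.98
tcp_pos: [523.3, 105.7, 128.9]
tool_rot: [0.479, 0.878, 0.003, -0.002]
wrist_force: [0.8, 0.9, -0.3]
width: 39.9
gripper_force: 0.0
```

>>> {"api": "carry_out", "payload": {
  "rows": [
    [0,0,0,0,0,0,4]
  ]
}}

```text
time_s: 32.1
tcp_pos: [523.4, 104.1, 127.6]
tool_rot: [0.481, 0.877, 0.001, -0.002]
wrist_force: [0.1, -0.8, 0.7]
width: 40.2
gripper_force: 0.0
```

```bash
python3 - <<'E'
from h import *
print(cur()[0]); rows(V(522.5,106.3,36),tool(-1.0,0,-1),6)
im=snap('wrist','w9')
L=V(np.cos(-1),np.sin(-1),0);k=np.cross(L,Z);c=V(522.5,106.3,0)
for z in (0,60):
  q=proj('w9',[c+z*Z+a*L+b*k for a,b in((-8,-7),(8,-7),(8,7),(-8,7))])
  print(q.round(0).tolist())
  if z==60: q60=q
cv2.polylines(im,[np.round(q60).astype(np.int32)],True,(255,0,0)); cv2.imwrite('pics/c9.png',im[60:440,120:520,::-1])
E
```

```text
[523.39409602 104.06731534 127.59738801]
 6 x [0.04, 0.01, 1.53, 0.0, -0.04, -0.03]
[[324.0, 213.0], [324.0, 234.0], [305.0, 234.0], [305.0, 213.0]]
[[327.0, 239.0], [327.0, 265.0], [303.0, 265.0], [302.0, 239.0]]
```

View pics/c9.png

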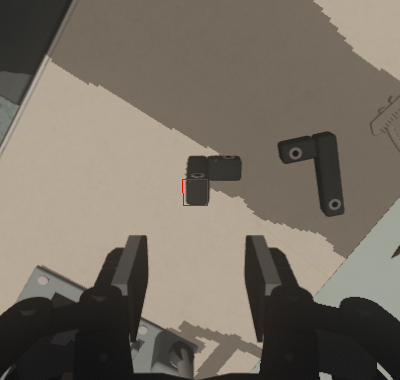

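B stands exactly where predicted; the red outline sits on its top end at (197,192). I'll grip it from above and lay it over.

>>> {"api": "carry_out", "payload": {
  "rows": [
    [0.04,0.01,1.53,0,0,0,4],
    [0.04,0.01,1.53,0,0,0,4],
    [0.04,0.01,1.53,0,0,0,4],
    [0.04,0.01,1.53,0,0,0,4],
    [0.04,0.01,1.53,0,0,0,4],
    [0.04,0.01,1.53,0,0,0,4],
    [0,0,0,0,0,0,0],
    [0,0,0,0,0,0,0],
    [0,0,0,0,0,0,0],
    [0,0,0,0,0,0,0]
  ]
}}

```text
time_s: 33.4
tcp_pos: [522.3, 108.6, 37.0]
tool_rot: [0.479, 0.878, 0.002, -0.001]
wrist_force: [0.1, 0.1, -1.4]
width: 12.4
gripper_force: 60.6
```

```bash
python3 -c "
from lay import *
print(manip.state()['width']); lay(-1.0,n=8)
d=np.load('lay.npz');s=(d['P2'],d['R2']); b=rows(s[0]-70*s[1][:,2],s[1],3,start=s); rows(b[0]+100*Z,b[1],4,start=b)"
```

```text
12.446040790878016
lift 3 x [0.01, 0.0, -2.0, 0.0, 0.0, 0.0]
tilt 8 x [0.26, -0.0, 0.49, 0.0, -8.12, -0.01]
lower 3 x [0.91, -0.0, 0.43, 0.0, 0.0, 0.0]
[522.30854783 108.55108709  24.88282197]
 3 x [-0.0, -0.0, -2.33, 0.0, 0.0, 0.0]
 4 x [-2.26, 0.0, -1.06, 0.0, 0.0, 0.0]
```

>>> {"api": "carry_out", "payload": {
  "rows": [
    [0,0,-2,0,0,0,0],
    [0,0,-2,0,0,0,0],
    [0.26,0,0.49,0,-8.12,0,0],
    [0.26,0,0.49,0,-8.12,0,0],
    [0.26,0,0.49,0,-8.12,0,0],
    [0.26,0,0.49,0,-8.12,0,0],
    [0.26,0,0.49,0,-8.12,0,0],
    [0.26,0,0.49,0,-8.12,0,0],
    [0.26,0,0.49,0,-8.12,0,0],
    [0.26,0,0.49,0,-8.12,0,0]
  ]
}}

```text
time_s: 34.65
tcp_pos: [522.4, 109.0, 35.0]
tool_rot: [0.405, 0.74, -0.256, 0.472]
wrist_force: [1.0, -0.1, -2.1]
width: 12.8
gripper_force: 60.9
```

>>> {"api": "carry_out", "payload": {
  "rows": [
    [0,0,0,0,0,0,0]
  ]
}}

```text
time_s: 34.78
tcp_pos: [519.9, 108.2, 31.2]
tool_rot: [0.403, 0.743, -0.258, 0.468]
wrist_force: [0.3, -1.0, -1.4]
width: 12.6
gripper_force: 60.9
```

```bash
python3 - <<'E'
from h import *
d=np.load('lay.npz'); print(cur()[0],d['P2'],manip.state()['joints']); rows(d['P2'],d['R2'],3)
E
```

```text
[519.93594607 108.1721295   31.18010563] [522.30854783 108.55108709  24.88282197] [ 0.4783876   0.06268797 -0.67258458  0.64419913 -1.1194151   1.3532409 ]
 3 x [0.18, 0.07, 0.12, -0.04, -0.06, 0.1]
```

>>> {"api": "carry_out", "payload": {
  "rows": [
    [0.18,0.07,0.12,0,0,0,0],
    [0.18,0.07,0.12,0,0,0,0],
    [0.18,0.07,0.12,0,0,0,0],
    [0,0,0,0,0,0,5],
    [0,0,0,0,0,0,5],
    [0,0,0,0,0,0,5],
    [0,0,0,0,0,0,5],
    [0,0,-2.33,0,0,0,5],
    [0,0,-2.33,0,0,0,5],
    [0,0,-2.33,0,0,0,5]
  ]
}}

```text
time_s: 36.02
tcp_pos: [489.9, 162.3, 58.4]
tool_rot: [0.405, 0.741, -0.256, 0.47]
wrist_force: [0.1, 0.3, 0.4]
width: 49.9
gripper_force: 0.0
```

>>> {"api": "carry_out", "payload": {
  "rows": [
    [-2.26,0,-1.06,0,0,0,5],
    [-2.26,0,-1.06,0,0,0,5],
    [-2.26,0,-1.06,0,0,0,5],
    [-2.26,0,-1.06,0,0,0,5],
    [0,0,0,0,0,0,5]
  ]
}}

```text
time_s: 36.65
tcp_pos: [491.1, 162.2, 159.7]
tool_rot: [0.406, 0.741, -0.255, 0.471]
wrist_force: [0.4, 0.2, -0.4]
width: 49.8
gripper_force: 0.0
```

```bash
python3 - <<'E'
from h import *
print(cur()[0]); rows(V(480,130,240),down(2.4),14)
E
```

```text
[491.1498645  162.24296366 159.69320481]
 14 x [-0.45, -0.24, -0.42, -0.58, 4.6, -0.95]
```

>>> {"api": "carry_out", "payload": {
  "rows": [
    [-0.45,-0.24,-0.42,-0.58,4.6,-0.95,5],
    [-0.45,-0.24,-0.42,-0.58,4.6,-0.95,5],
    [-0.45,-0.24,-0.42,-0.58,4.6,-0.95,5],
    [-0.45,-0.24,-0.42,-0.58,4.6,-0.95,5],
    [-0.45,-0.24,-0.42,-0.58,4.6,-0.95,5],
    [-0.45,-0.24,-0.42,-0.58,4.6,-0.95,5],
    [-0.45,-0.24,-0.42,-0.58,4.6,-0.95,5],
    [-0.45,-0.24,-0.42,-0.58,4.6,-0.95,5],
    [-0.45,-0.24,-0.42,-0.58,4.6,-0.95,5],
    [-0.45,-0.24,-0.42,-0.58,4.6,-0.95,5]
  ]
}}

```text
time_s: 37.9
tcp_pos: [474.8, 146.0, 217.4]
tool_rot: [0.388, 0.908, -0.078, 0.139]
wrist_force: [0.2, -0.5, 0.4]
width: 50.1
gripper_force: 0.0
```

>>> {"api": "carry_out", "payload": {
  "rows": [
    [-0.45,-0.24,-0.42,-0.58,4.6,-0.95,5],
    [-0.45,-0.24,-0.42,-0.58,4.6,-0.95,5],
    [-0.45,-0.24,-0.42,-0.58,4.6,-0.95,5],
    [-0.45,-0.24,-0.42,-0.58,4.6,-0.95,5],
    [0,0,0,0,0,0,5]
  ]
}}

```text
time_s: 38.52
tcp_pos: [479.2, 128.4, 237.2]
tool_rot: [0.364, 0.932, -0.002, -0.001]
wrist_force: [-0.0, -0.0, -0.9]
width: 50.1
gripper_force: 0.0
```

```bash
cat >> m.py <<'E'
def go3(name,p,m,thr,f):
    c,s=np.cos(p[2]),np.sin(p[2]); P=[[p[0]+a*c-b*s*m,p[1]+a*s+b*c*m,8] for a,b in((-30,-31),(-30,7),(30,7),(30,-7))]
    uv=proj(f,P); lo=(uv.min(0)-14).astype(int); hi=(uv.max(0)+14).astype(int); lo=np.maximum(lo,0)
    r=fit(f,(lo[0],lo[1],hi[0],hi[1]),p,m,0,16,thr); print(name,np.round(r[:2],1),np.round(r[2:],3)); return r
E
python3 - <<'E'
from m import *
print(cur()[0]); im=snap('wrist','w10')
B=go3('B',(526,103,2.14),1,95,'w10'); go3('Bj',(526,103,2.14),-1,95,'w10')
A=go3('A',(605,153,-.775),1,95,'w10')
C=go3('C',(474,247,-1.394),1,80,'w10')
for r in(A,B,C):
    c,s=np.cos(r[2]),np.sin(r[2]); q=proj('w10',[[r[0]+a*c-b*s,r[1]+a*s+b*c,16] for a,b in((30,7),(30,-7),(-16,-7),(-16,-31),(-30,-31),(-30,7))])
    cv2.polylines(im,[np.round(q).astype(np.int32)],True,(255,0,0))
cv2.imwrite('pics/c10.png',im[:,:,::-1])
E
```

```text
[479.18683733 128.41044868 237.22689285]
B [525.5 107.8] [2.187 0.838]
Bj [528.1 110.4] [2.393 0.537]
A [605.  152.5] [-0.774  0.745]
C [474.1 246.3] [-1.413  0.842]
```

View pics/c10.png

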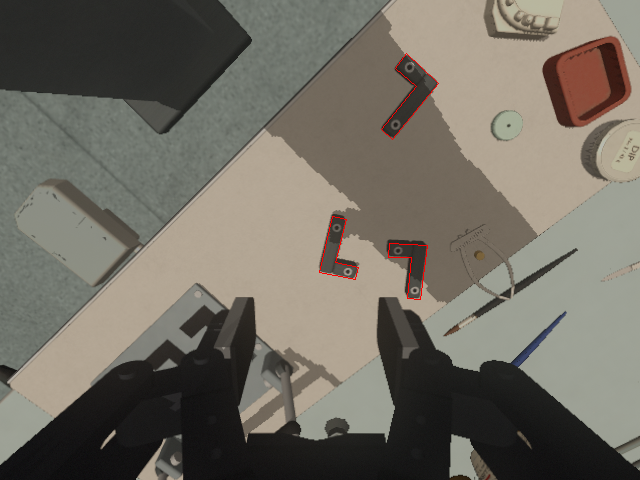

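All three brackets now lie as Ls, and the red fitted outlines match them. I'll cross-check the slots in w7 and plan the pick of A.

```bash
python3 - <<'E'
from m import *
for i,(x,y) in enumerate([(515.6,-50.1),(515.9,-112.1),(516.7,-174.5)]):
    P=[[x+a,y+b,5] for a,b in((-30,-31),(-30,7),(30,7),(30,-7))]; uv=proj('w7',P); lo=np.maximum((uv.min(0)-7).astype(int),0); hi=(uv.max(0)+7).astype(int)
    print(i+1,lo,hi,end=' ')
    for t in(65,85): print(np.round(fit('w7',(*lo,*hi),(x,y,.02),1,5,5,t),3),end=' ')
    print()
T=down(-.774+np.pi); p=V(605,152.8,0)+4*V(np.cos(-.774),np.sin(-.774),0)
s=rows(p+60*Z,T,10); rows(p+4*Z,T,5,start=s)
E
```

```text
1 [131 293] [203 355] [ 5.15401e+02 -4.90960e+01  1.20000e-02  6.51000e-01] [ 5.14908e+02 -4.98710e+01  2.60000e-02  5.95000e-01] 
2 [ 84 316] [157 376] [ 5.16546e+02 -1.10926e+02  1.50000e-02  4.67000e-01] [ 5.15613e+02 -1.11343e+02  4.70000e-02  4.48000e-01] 
3 [ 38 338] [111 396] [ 5.17068e+02 -1.73346e+02  1.10000e-02  5.68000e-01] [ 5.16981e+02 -1.73073e+02  8.00000e-03  5.42000e-01] 
 10 x [-0.79, 1.04, 1.77, -0.03, -0.0, 0.17]
 5 x [0.0, 0.0, 1.12, 0.0, 0.0, 0.0]
```

>>> {"api": "carry_out", "payload": {
  "rows": [
    [-0.79,1.04,1.77,0,0,0.17,4],
    [-0.79,1.04,1.77,0,0,0.17,4],
    [-0.79,1.04,1.77,0,0,0.17,4],
    [-0.79,1.04,1.77,0,0,0.17,4],
    [-0.79,1.04,1.77,0,0,0.17,4],
    [-0.79,1.04,1.77,0,0,0.17,4],
    [-0.79,1.04,1.77,0,0,0.17,4],
    [-0.79,1.04,1.77,0,0,0.17,4],
    [-0.79,1.04,1.77,0,0,0.17,4],
    [-0.79,1.04,1.77,0,0,0.17,4]
  ]
}}

```text
time_s: 39.83
tcp_pos: [606.7, 151.8, 58.5]
tool_rot: [0.376, 0.927, -0.002, -0.001]
wrist_force: [0.6, -0.4, 0.1]
width: 40.0
gripper_force: 0.0
```

>>> {"api": "carry_out", "payload": {
  "rows": [
    [0,0,0,0,0,0,4]
  ]
}}

```text
time_s: 39.95
tcp_pos: [605.5, 151.5, 57.8]
tool_rot: [0.376, 0.927, -0.002, -0.002]
wrist_force: [-1.1, -0.5, 0.2]
width: 40.1
gripper_force: 0.0
```

```bash
python3 - <<'E'
from m import *
snap('wrist','w11'); print(cur()[0])
r=go3('A',(605,152.8,-.774),1,95,'w11')
T=down(-.774+np.pi); p=V(605,152.8,0)+4*V(np.cos(-.774),np.sin(-.774),0); rows(p+4*Z,T,5)
E
```

```text
[605.78560111 151.43087778  59.2881925 ]
A [605.5 152.3] [-0.785  0.752]
 5 x [-0.05, 0.01, 1.11, -0.06, -0.02, 0.04]
```

>>> {"api": "carry_out", "payload": {
  "rows": [
    [-0.04,0.01,1.1,0,0,0,4],
    [-0.04,0.01,1.1,0,0,0,4],
    [-0.04,0.01,1.1,0,0,0,4],
    [-0.04,0.01,1.1,0,0,0,4],
    [-0.04,0.01,1.1,0,0,0,4],
    [0,0,0,0,0,0,4],
    [0,0,0,0,0,0,0],
    [0,0,0,0,0,0,0],
    [0,0,0,0,0,0,0],
    [0,0,0,0,0,0,0]
  ]
}}

```text
time_s: 41.25
tcp_pos: [609.2, 149.5, 6.8]
tool_rot: [0.376, 0.926, -0.001, -0.0]
wrist_force: [-0.4, -0.0, 5.0]
width: 11.9
gripper_force: 60.3
```

```bash
cat > place.py <<'E'
from h import *
S={1:(515.4,-49.7),2:(516,-111.5),3:(516.9,-173.8)}; SY=.018
def place(c,l,slot,lift=120,n=20):
    P,Rt=cur(); q=R.from_rotvec(Z*(SY-l)).as_matrix(); d=P-V(c[0],c[1],0)
    P2=V(*S[slot],5.5)+q@d; R2=q@Rt; zt=R2[:,2]
    u=rows(P+lift*Z,Rt,3,lab='lift'); v=rows(P2+(lift-20)*Z,R2,n,start=u,lab='go'); s=rows(P2,R2,5,start=v,lab='low'); print(P2); np.savez('pl.npz',P2=P2,R2=R2)
E
python3 -c "
from place import *
s=manip.state(); print(s['width'],s['wrist_force'],s['tcp_pos'])
place((605.3,152.5),-.778,3)"
```

```text
11.85029186736104 [-0.44616548 -0.04290437  5.02894415] [609.21041497 149.52614804   6.79082736]
lift 3 x [-0.0, -0.01, -4.0, 0.0, 0.0, 0.0]
go 20 x [-0.22, -1.7, 0.08, -0.0, -0.01, -2.28]
low 5 x [0.0, 0.0, 2.0, 0.0, 0.0, 0.0]
[ 521.76061732 -173.08617932   12.29082736]
```

>>> {"api": "carry_out", "payload": {
  "rows": [
    [0,0,-3,0,0,0,0],
    [0,0,-3,0,0,0,0],
    [0,0,-3,0,0,0,0],
    [0,0,-3,0,0,0,0],
    [-0.22,-1.7,0.08,0,0,-2.28,0],
    [-0.22,-1.7,0.08,0,0,-2.28,0],
    [-0.22,-1.7,0.08,0,0,-2.28,0],
    [-0.22,-1.7,0.08,0,0,-2.28,0],
    [-0.22,-1.7,0.08,0,0,-2.28,0],
    [-0.22,-1.7,0.08,0,0,-2.28,0]
  ]
}}

```text
time_s: 42.5
tcp_pos: [555.2, 61.6, 121.0]
tool_rot: [0.263, 0.965, -0.001, -0.001]
wrist_force: [-0.1, 0.7, -1.0]
width: 12.1
gripper_force: 59.5
```

>>> {"api": "carry_out", "payload": {
  "rows": [
    [-0.22,-1.7,0.08,0,0,-2.28,0],
    [-0.22,-1.7,0.08,0,0,-2.28,0],
    [-0.22,-1.7,0.08,0,0,-2.28,0],
    [-0.22,-1.7,0.08,0,0,-2.28,0],
    [-0.22,-1.7,0.08,0,0,-2.28,0],
    [-0.22,-1.7,0.08,0,0,-2.28,0],
    [-0.22,-1.7,0.08,0,0,-2.28,0],
    [-0.22,-1.7,0.08,0,0,-2.28,0],
    [-0.22,-1.7,0.08,0,0,-2.28,0],
    [-0.22,-1.7,0.08,0,0,-2.28,0]
  ]
}}

```text
time_s: 43.75
tcp_pos: [517.4, -104.5, 113.5]
tool_rot: [0.067, 0.998, -0.001, -0.001]
wrist_force: [0.7, 0.7, -0.9]
width: 12.1
gripper_force: 59.5
```

>>> {"api": "carry_out", "payload": {
  "rows": [
    [-0.22,-1.7,0.08,0,0,-2.28,0],
    [-0.22,-1.7,0.08,0,0,-2.28,0],
    [-0.22,-1.7,0.08,0,0,-2.28,0],
    [-0.22,-1.7,0.08,0,0,-2.28,0],
    [0,0,0,0,0,0,0],
    [0,0,0,0,0,0,0]
  ]
}}

```text
time_s: 44.5
tcp_pos: [521.1, -171.9, 110.6]
tool_rot: [-0.012, 1.0, -0.001, -0.001]
wrist_force: [-1.0, 0.5, -1.7]
width: 11.5
gripper_force: 59.5
```

```bash
python3 - <<'E'
from h import *
d=np.load('pl.npz'); print(cur()[0],manip.state()['width']); rows(d['P2'],d['R2'],8); snap('wrist','w12')
E
```

```text
[ 521.14582467 -171.86382751  110.57001965] 11.528326249640104
 8 x [-0.01, -0.01, 1.23, 0.01, -0.03, -0.01]
```

>>> {"api": "carry_out", "payload": {
  "rows": [
    [0,-0.01,1.23,0,0,0,0],
    [0,-0.01,1.23,0,0,0,0],
    [0,-0.01,1.23,0,0,0,0],
    [0,-0.01,1.23,0,0,0,0],
    [0,-0.01,1.23,0,0,0,0],
    [0,-0.01,1.23,0,0,0,0],
    [0,-0.01,1.2,0,0,0,0],
    [0,-0.01,1.2,0,0,0,0],
    [0,0,0,0,0,0,0],
    [0,0,0,0,0,0,0]
  ]
}}

```text
time_s: 45.8
tcp_pos: [521.1, -173.5, 12.9]
tool_rot: [-0.012, 1.0, -0.001, -0.001]
wrist_force: [-0.5, -0.1, -2.1]
width: 11.9
gripper_force: 59.6
```

>>> {"api": "carry_out", "payload": {
  "rows": [
    [0,0,0.1,0,0,0,0],
    [0,0,0,0,0,0,0],
    [0,0,0,0,0,0,3],
    [0,0,0,0,0,0,3],
    [0,0,0,0,0,0,3],
    [0,0,-2,0,0,0,3],
    [0,0,-4,0,0,0,3],
    [0,0,-4,0,0,0,3],
    [0,0,-4,0,0,0,3],
    [0,0,0,0,0,0,3]
  ]
}}

```text
time_s: 47.05
tcp_pos: [523.4, -174.3, 155.9]
tool_rot: [-0.012, 1.0, -0.003, 0.001]
wrist_force: [0.3, 0.2, -1.1]
width: 30.0
gripper_force: 0.0
```

```bash
python3 - <<'E'
from m import *
print(cur()[0]); snap('wrist','w13')
P=[[516.9+a,-173.8+b,21] for a,b in((-30,-31),(-30,7),(30,7),(30,-7))]; uv=proj('w13',P); lo=np.maximum((uv.min(0)-12).astype(int),0); hi=(uv.max(0)+12).astype(int); print(lo,hi)
for t in(60,80): print(np.round(fit('w13',(*lo,*hi),(516.9,-173.8,.018),1,5,21,t),3))
T=down(-1.41+np.pi); p=V(474.1,246.5,0)+4*V(np.cos(-1.41),np.sin(-1.41),0); rows(p+60*Z,T,22)
E
```

```text
[ 523.36026025 -174.28578565  155.91041872]
[263 159] [340 263]
[ 5.16707e+02 -1.75482e+02  1.40000e-02  2.04000e-01]
[ 5.16316e+02 -1.73780e+02  1.70000e-02  6.08000e-01]
 22 x [1.45, 1.49, 0.42, -0.01, 0.01, 3.73]
```

>>> {"api": "carry_out", "payload": {
  "rows": [
    [1.45,1.49,0.42,0,0,3.73,4],
    [1.45,1.49,0.42,0,0,3.73,4],
    [1.45,1.49,0.42,0,0,3.73,4],
    [1.45,1.49,0.42,0,0,3.73,4],
    [1.45,1.49,0.42,0,0,3.73,4],
    [1.45,1.49,0.42,0,0,3.73,4],
    [1.45,1.49,0.42,0,0,3.73,4],
    [1.45,1.49,0.42,0,0,3.73,4],
    [1.45,1.49,0.42,0,0,3.73,4],
    [1.45,1.49,0.42,0,0,3.73,4]
  ]
}}

```text
time_s: 48.35
tcp_pos: [421.9, 6.6, 108.3]
tool_rot: [0.309, 0.951, -0.001, -0.002]
wrist_force: [-0.7, -0.5, -0.0]
width: 39.7
gripper_force: 0.0
```

>>> {"api": "carry_out", "payload": {
  "rows": [
    [1.45,1.49,0.42,0,0,3.73,4],
    [1.45,1.49,0.42,0,0,3.73,4],
    [1.45,1.49,0.42,0,0,3.73,4],
    [1.45,1.49,0.42,0,0,3.73,4],
    [1.45,1.49,0.42,0,0,3.73,4],
    [1.45,1.49,0.42,0,0,3.73,4],
    [1.45,1.49,0.42,0,0,3.73,4],
    [1.45,1.49,0.42,0,0,3.73,4],
    [1.45,1.49,0.42,0,0,3.73,4],
    [1.45,1.49,0.42,0,0,3.73,4]
  ]
}}

```text
time_s: 49.6
tcp_pos: [452.2, 208.3, 65.7]
tool_rot: [0.597, 0.802, -0.002, -0.001]
wrist_force: [0.2, 0.2, 0.4]
width: 39.7
gripper_force: 0.0
```

>>> {"api": "carry_out", "payload": {
  "rows": [
    [1.45,1.49,0.42,0,0,3.73,4],
    [1.45,1.49,0.42,0,0,3.73,4],
    [0,0,0,0,0,0,4],
    [0,0,0,0,0,0,4]
  ]
}}

```text
time_s: 50.1
tcp_pos: [473.4, 242.9, 58.1]
tool_rot: [0.647, 0.763, -0.002, -0.001]
wrist_force: [0.2, -0.7, -0.5]
width: 40.1
gripper_force: 0.0
```

```bash
python3 - <<'E'
from m import *
print(cur()[0]);snap('wrist','w14')
for t in (60,80,95): r=go3('C',(474.1,246.5,-1.41),1,t,'w14')
T=down(-1.41+np.pi); p=V(474.1,246.5,0)+4*V(np.cos(-1.41),np.sin(-1.41),0); rows(p+4*Z,T,6)
E
```

```text
[473.40360933 242.87106373  58.07465817]
C [438.2 228. ] [-1.319  0.747]
C [438.4 228.3] [-1.316  0.795]
C [438.4 228.5] [-1.319  0.962]
 6 x [-0.01, 0.02, 0.91, -0.04, 0.02, 0.02]
```

C was knocked to (438,228), and the fit there is excellent. Retargeting.

```bash
python3 - <<'E'
from m import *
l=-1.317;T=down(l+np.pi); p=V(438.4,228.4,0)+4*V(np.cos(l),np.sin(l),0); s=rows(p+50*Z,T,4); rows(p+4*Z,T,5,start=s)
E
```

```text
4 x [-0.28, -0.93, 0.21, -0.06, 0.02, -1.3]
 5 x [0.0, 0.0, 0.92, 0.0, 0.0, 0.0]
```

>>> {"api": "carry_out", "payload": {
  "rows": [
    [-0.28,-0.93,0.21,0,0,-1.3,4],
    [-0.28,-0.93,0.21,0,0,-1.3,4],
    [-0.28,-0.93,0.21,0,0,-1.3,4],
    [-0.28,-0.93,0.21,0,0,-1.3,4],
    [0,0,0,0,0,0,4],
    [0,0,0.92,0,0,0,4],
    [0,0,0.92,0,0,0,4],
    [0,0,0.92,0,0,0,4],
    [0,0,0.92,0,0,0,4],
    [0,0,0.92,0,0,0,4]
  ]
}}

```text
time_s: 51.4
tcp_pos: [439.8, 225.0, 3.9]
tool_rot: [0.612, 0.791, -0.002, -0.0]
wrist_force: [0.5, 0.1, 0.2]
width: 40.2
gripper_force: 0.0
```

>>> {"api": "carry_out", "payload": {
  "rows": [
    [0,0,0,0,0,0,4],
    [0,0,0,0,0,0,0],
    [0,0,0,0,0,0,0],
    [0,0,0,0,0,0,0],
    [0,0,0,0,0,0,0]
  ]
}}

```text
time_s: 52.02
tcp_pos: [440.4, 225.1, 5.3]
tool_rot: [0.612, 0.791, -0.001, 0.0]
wrist_force: [-1.2, 0.1, 6.3]
width: 12.1
gripper_force: 59.9
```

```bash
python3 -c "
from place import *
s=manip.state(); print(s['width'],s['wrist_force'],s['tcp_pos'])
place((438.4,228.4),-1.317,2)"
```

```text
12.109915146179668 [-1.19398011  0.14173533  6.30307933] [440.41790904 225.09951325   5.29922632]
lift 3 x [-0.01, -0.01, -4.0, 0.0, 0.0, 0.0]
go 20 x [-1.47, -1.13, 0.08, -0.01, -0.01, -3.82]
low 5 x [0.0, 0.0, 2.0, 0.0, 0.0, 0.0]
[ 519.68057627 -110.30898027   10.79922632]
```

>>> {"api": "carry_out", "payload": {
  "rows": [
    [0,0,-3,0,0,0,0],
    [0,0,-3,0,0,0,0],
    [0,0,-3,0,0,0,0],
    [0,0,-3,0,0,0,0],
    [-1.47,-1.13,0.08,0,0,-3.82,0],
    [-1.47,-1.13,0.08,0,0,-3.82,0],
    [-1.47,-1.13,0.08,0,0,-3.82,0],
    [-1.47,-1.13,0.08,0,0,-3.82,0],
    [-1.47,-1.13,0.08,0,0,-3.82,0],
    [-1.47,-1.13,0.08,0,0,-3.82,0]
  ]
}}

```text
time_s: 53.28
tcp_pos: [414.0, 117.2, 119.8]
tool_rot: [0.442, 0.897, -0.002, -0.001]
wrist_force: [0.5, -0.3, -1.1]
width: 12.1
gripper_force: 59.2
```

>>> {"api": "carry_out", "payload": {
  "rows": [
    [-1.47,-1.13,0.08,0,0,-3.82,0],
    [-1.47,-1.13,0.08,0,0,-3.82,0],
    [-1.47,-1.13,0.08,0,0,-3.82,0],
    [-1.47,-1.13,0.08,0,0,-3.82,0],
    [-1.47,-1.13,0.08,0,0,-3.82,0],
    [-1.47,-1.13,0.08,0,0,-3.82,0],
    [-1.47,-1.13,0.08,0,0,-3.82,0],
    [-1.47,-1.13,0.08,0,0,-3.82,0],
    [-1.47,-1.13,0.08,0,0,-3.82,0],
    [-1.47,-1.13,0.08,0,0,-3.82,0]
  ]
}}

```text
time_s: 54.52
tcp_pos: [467.9, -56.8, 112.0]
tool_rot: [0.124, 0.992, -0.001, -0.001]
wrist_force: [-0.1, -0.0, -1.1]
width: 12.4
gripper_force: 59.2
```

>>> {"api": "carry_out", "payload": {
  "rows": [
    [-1.47,-1.13,0.08,0,0,-3.82,0],
    [-1.47,-1.13,0.08,0,0,-3.82,0],
    [-1.47,-1.13,0.08,0,0,-3.82,0],
    [-1.47,-1.13,0.08,0,0,-3.82,0],
    [0,0,0,0,0,0,0],
    [0,0,0,0,0,0,0]
  ]
}}

```text
time_s: 55.28
tcp_pos: [518.4, -109.2, 108.8]
tool_rot: [-0.007, 1.0, -0.001, -0.002]
wrist_force: [-0.1, 0.1, -1.5]
width: 12.2
gripper_force: 59.2
```

```bash
python3 - <<'E'
from h import *
d=np.load('pl.npz'); print(cur()[0],manip.state()['width']); rows(d['P2'],d['R2'],8)
E
```

```text
[ 518.44698817 -109.16491034  108.80066265] 12.155148178771448
 8 x [-0.02, -0.01, 1.23, 0.0, -0.03, -0.02]
```

>>> {"api": "carry_out", "payload": {
  "rows": [
    [-0.02,-0.01,1.23,0,0,0,0],
    [-0.02,-0.01,1.23,0,0,0,0],
    [-0.02,-0.01,1.23,0,0,0,0],
    [-0.02,-0.01,1.23,0,0,0,0],
    [-0.02,-0.01,1.23,0,0,0,0],
    [-0.02,-0.01,1.23,0,0,0,0],
    [-0.02,-0.01,1.23,0,0,0,0],
    [0,0,1.25,0,0,0,0],
    [0,0,0,0,0,0,0],
    [0,0,0,0,0,0,0]
  ]
}}

```text
time_s: 56.52
tcp_pos: [520.2, -110.5, 10.2]
tool_rot: [-0.008, 1.0, -0.001, -0.001]
wrist_force: [0.8, -0.1, -1.9]
width: 11.8
gripper_force: 60.8
```

>>> {"api": "carry_out", "payload": {
  "rows": [
    [0,0,0,0,0,0,3],
    [0,0,0,0,0,0,3],
    [0,0,0,0,0,0,3],
    [0,0,-2,0,0,0,3],
    [0,0,-4,0,0,0,3],
    [0,0,-4,0,0,0,3],
    [0,0,-4,0,0,0,3],
    [0,0,0,0,0,0,3]
  ]
}}

```text
time_s: 57.52
tcp_pos: [522.4, -111.1, 154.2]
tool_rot: [-0.008, 1.0, -0.002, 0.001]
wrist_force: [0.7, -0.3, -0.3]
width: 29.9
gripper_force: 0.0
```

```bash
cat >> m.py <<'E'
def chk(f,slots=(1,2,3),t=80):
    S={1:(515.4,-49.7),2:(516,-111.5),3:(516.9,-173.8)}
    for i in slots:
        x,y=S[i]; P=[[x+a,y+b,z] for a,b in((-30,-31),(-30,7),(30,7),(30,-7)) for z in(5,21)]; uv=proj(f,P); lo=np.maximum((uv.min(0)-9).astype(int),0); hi=(uv.max(0)+9).astype(int)
        print(i,np.round(fit(f,(*lo,*hi),(x,y,.018),1,5,21,t),3))
E
python3 - <<'E'
from m import *
print(cur()[0]); snap('wrist','w15'); chk('w15',(2,3))
l=2.187
T=down(l+np.pi); p=V(525.5,107.8,0)+4*V(np.cos(l),np.sin(l),0); rows(p+100*Z,T,16)
T=down(l); rows(p+100*Z,T,16)
E
```

```text
[ 522.44115472 -111.13420457  154.2409881 ]
2 [ 5.15472e+02 -1.11031e+02  2.30000e-02  5.38000e-01]
3 [ 5.16144e+02 -1.72001e+02  2.10000e-02  5.04000e-01]
 16 x [-1.47, 0.86, 0.32, -0.01, -0.01, -7.77]
 16 x [0.6, 1.31, 0.32, -0.01, 0.01, 3.48]
```

>>> {"api": "carry_out", "payload": {
  "rows": [
    [0,2,0,0,0,0,4],
    [0,4,0,0,0,0,4],
    [0,4,0,0,0,0,4],
    [0,4,0,0,0,0,4],
    [0,4,0,0,0,0,4],
    [0,2,0,0,0,0,4],
    [0,0,0,0,0,0,4]
  ]
}}

```text
time_s: 58.45
tcp_pos: [516.1, 91.8, 148.8]
tool_rot: [-0.009, 1.0, -0.001, -0.002]
wrist_force: [0.2, -0.1, 0.0]
width: 40.3
gripper_force: 0.0
```

```bash
python3 - <<'E'
from m import *
print(cur()[0],manip.state()['joints'])
snap('wrist','w16'); go3('B',(525.5,107.8,2.187),1,95,'w16')
l=2.187
T=down(l+np.pi); p=V(525.5,107.8,0)+4*V(np.cos(l),np.sin(l),0); rows(p+70*Z,T,18)
E
```

```text
[516.08091397  91.79503038 148.80454063] [-0.07266178 -0.12154909 -0.27669936  1.42011492 -0.00191501 -0.09152631]
B [525.1 107.5] [2.166 0.882]
 18 x [-0.14, 0.03, 0.44, 0.01, -0.01, -6.9]
```

>>> {"api": "carry_out", "payload": {
  "rows": [
    [-0.14,0.03,0.44,0,0,-6.9,4],
    [-0.14,0.03,0.44,0,0,-6.9,4],
    [-0.14,0.03,0.44,0,0,-6.9,4],
    [-0.14,0.03,0.44,0,0,-6.9,4],
    [-0.14,0.03,0.44,0,0,-6.9,4],
    [-0.14,0.03,0.44,0,0,-6.9,4],
    [-0.14,0.03,0.44,0,0,-6.9,4],
    [-0.14,0.03,0.44,0,0,-6.9,4],
    [-0.14,0.03,0.44,0,0,-6.9,4]
  ]
}}

```text
time_s: 59.62
tcp_pos: [526.2, 96.9, 109.7]
tool_rot: [-0.524, 0.852, 0.0, -0.002]
wrist_force: [0.1, -0.6, -1.2]
width: 39.7
gripper_force: 0.0
```

>>> {"api": "carry_out", "payload": {
  "rows": [
    [-0.14,0.03,0.44,0,0,-6.9,4],
    [-0.14,0.03,0.44,0,0,-6.9,4],
    [-0.14,0.03,0.44,0,0,-6.9,4],
    [-0.14,0.03,0.44,0,0,-6.9,4],
    [-0.14,0.03,0.44,0,0,-6.9,4],
    [-0.14,0.03,0.44,0,0,-6.9,4],
    [-0.14,0.03,0.44,0,0,-6.9,4],
    [-0.14,0.03,0.44,0,0,-6.9,4],
    [-0.14,0.03,0.44,0,0,-6.9,4],
    [0,0,0,0,0,0,4]
  ]
}}

```text
time_s: 60.88
tcp_pos: [523.1, 109.0, 70.0]
tool_rot: [0.887, -0.462, -0.001, 0.002]
wrist_force: [-0.5, 0.0, 1.1]
width: 39.9
gripper_force: 0.0
```

```bash
python3 - <<'E'
from m import *
print(cur()[0],manip.state()['joints'])
snap('wrist','w17'); r=go3('B',(525.3,107.6,2.176),1,95,'w17')
l=2.176
T=down(l+np.pi); p=V(525.3,107.6,0)+4*V(np.cos(l),np.sin(l),0); rows(p+4*Z,T,6)
E
```

```text
[523.07305863 108.95059815  70.00219133] [-3.83636327e-02 -5.55854419e-02 -3.58682297e-01  1.27159088e+00
 -2.20081391e-03 -2.22038291e+00]
B [526.  107.4] [2.17  0.834]
 6 x [-0.03, -0.02, 1.11, 0.04, 0.0, 0.04]
```

>>> {"api": "carry_out", "payload": {
  "rows": [
    [-0.03,-0.03,1.1,0,0,0,4],
    [-0.03,-0.03,1.1,0,0,0,4],
    [-0.03,-0.03,1.1,0,0,0,4],
    [-0.03,-0.03,1.1,0,0,0,4],
    [-0.03,-0.03,1.1,0,0,0,4],
    [-0.03,-0.03,1.1,0,0,0,4],
    [0,0,0,0,0,0,0],
    [0,0,0,0,0,0,0],
    [0,0,0,0,0,0,0],
    [0,0,0,0,0,0,0]
  ]
}}

```text
time_s: 62.18
tcp_pos: [524.2, 111.9, 5.1]
tool_rot: [0.887, -0.461, -0.0, 0.001]
wrist_force: [0.0, 0.3, -1.6]
width: 11.8
gripper_force: 60.0
```

```bash
python3 -c "
from place import *
s=manip.state(); print(s['width'],s['wrist_force'],s['tcp_pos'])
place((525.6,107.5),2.175,1)"
```

```text
11.764175604468484 [ 0.00361153  0.27039837 -1.64993138] [524.23974987 111.89381591   5.12340723]
lift 3 x [0.0, 0.01, -4.0, 0.0, 0.0, 0.0]
go 20 x [0.92, -0.37, 0.07, -0.0, -0.02, 6.18]
low 5 x [-0.0, -0.01, 2.0, 0.0, 0.0, 0.0]
[519.81274812 -50.99751791  10.62340723]
```

>>> {"api": "carry_out", "payload": {
  "rows": [
    [0,0,-3,0,0,0,0],
    [0,0,-3,0,0,0,0],
    [0,0,-3,0,0,0,0],
    [0,0,-3,0,0,0,0],
    [0,0,0,0,0,7.7,0],
    [0,0,0,0,0,7.7,0],
    [0,0,0,0,0,7.7,0],
    [0,0,0,0,0,7.7,0],
    [0,0,0,0,0,7.7,0],
    [0,0,0,0,0,7.7,0]
  ]
}}

```text
time_s: 63.42
tcp_pos: [524.4, 112.2, 125.0]
tool_rot: [-0.634, 0.773, -0.0, -0.001]
wrist_force: [-0.4, -0.8, -1.2]
width: 11.8
gripper_force: 60.1
```

>>> {"api": "carry_out", "payload": {
  "rows": [
    [0,0,0,0,0,7.7,0],
    [0,0,0,0,0,7.7,0],
    [0,0,0,0,0,7.7,0],
    [0,0,0,0,0,7.7,0],
    [0,0,0,0,0,7.7,0],
    [0,0,0,0,0,7.7,0],
    [0,0,0,0,0,7.7,0],
    [0,0,0,0,0,7.7,0],
    [0,0,0,0,0,7.7,0],
    [0,0,0,0,0,7.7,0]
  ]
}}

```text
time_s: 64.68
tcp_pos: [524.4, 112.1, 125.0]
tool_rot: [-0.015, 1.0, -0.001, -0.001]
wrist_force: [0.3, -0.6, -1.4]
width: 12.3
gripper_force: 60.1
```

```bash
python3 - <<'E'
from h import *
d=np.load('pl.npz'); print(cur()[0],manip.state()['width']); rows(d['P2']+90*Z,d['R2'],8)
E
```

```text
[524.40789378 112.13803897 125.00757022] 12.253269532606572
 8 x [0.11, -2.04, 0.3, -0.03, -0.01, 0.02]
```

>>> {"api": "carry_out", "payload": {
  "rows": [
    [0.11,-2.04,0.3,0,0,0,0],
    [0.11,-2.04,0.3,0,0,0,0],
    [0.11,-2.04,0.3,0,0,0,0],
    [0.11,-2.04,0.3,0,0,0,0],
    [0.11,-2.04,0.3,0,0,0,0],
    [0.11,-2.04,0.3,0,0,0,0],
    [0.11,-2.04,0.3,0,0,0,0],
    [0.11,-2.04,0.3,0,0,0,0],
    [0,0,0,0,0,0,0],
    [0,0,0,0,0,0,0]
  ]
}}

```text
time_s: 65.92
tcp_pos: [520.9, -50.9, 101.3]
tool_rot: [-0.017, 1.0, -0.001, -0.001]
wrist_force: [0.5, -0.6, -0.7]
width: 12.1
gripper_force: 60.1
```

```bash
python3 - <<'E'
from h import *
d=np.load('pl.npz'); print(cur()[0],manip.state()['width']); rows(d['P2'],d['R2'],8)
E
```

```text
[520.93965814 -50.8909417  101.34667608] 12.137487589819917
 8 x [0.01, -0.0, 1.13, -0.03, -0.01, 0.05]
```

>>> {"api": "carry_out", "payload": {
  "rows": [
    [0.01,0,1.13,0,0,0.05,0],
    [0.01,0,1.13,0,0,0.05,0],
    [0.01,0,1.13,0,0,0.05,0],
    [0.01,0,1.13,0,0,0.05,0],
    [0.01,0,1.13,0,0,0.05,0],
    [0.01,0,1.13,0,0,0.05,0],
    [0.01,0,1.13,0,0,0.05,0],
    [0.01,0,1.13,0,0,0.05,0],
    [0,0,0,0,0,0,0],
    [0,0,0,0,0,0,0]
  ]
}}

```text
time_s: 67.18
tcp_pos: [519.9, -51.5, 10.6]
tool_rot: [-0.013, 1.0, -0.001, -0.001]
wrist_force: [-0.6, 0.2, -2.0]
width: 12.2
gripper_force: 60.7
```

>>> {"api": "carry_out", "payload": {
  "rows": [
    [0,0,0,0,0,0,3],
    [0,0,0,0,0,0,3],
    [0,0,0,0,0,0,3],
    [0,0,-2,0,0,0,3],
    [0,0,-4,0,0,0,3],
    [0,0,-4,0,0,0,3],
    [0,0,-4,0,0,0,3],
    [0,0,0,0,0,0,3]
  ]
}}

```text
time_s: 68.18
tcp_pos: [522.2, -51.9, 154.5]
tool_rot: [-0.013, 1.0, -0.002, 0.002]
wrist_force: [0.6, 0.8, -0.1]
width: 30.0
gripper_force: 0.0
```

```bash
python3 - <<'E'
from m import *
print(cur()[0]); snap('wrist','w18'); chk('w18',(1,2,3)); snap('top','t18'); chk('t18',(1,2,3))
E
```

```text
[522.24910177 -51.89584806 154.50980662]
1 [ 5.14839e+02 -5.00720e+01  1.60000e-02  3.78000e-01]
2 [ 5.15565e+02 -1.10192e+02  1.20000e-02  4.79000e-01]
3 [ 5.16231e+02 -1.71379e+02  2.50000e-02  4.98000e-01]
1 [ 4.97424e+02 -5.01010e+01  5.30000e-02  2.28000e-01]
2 [ 5.20410e+02 -1.22446e+02  1.03000e-01  1.74000e-01]
3 [ 4.91288e+02 -1.82014e+02  9.80000e-01  1.78000e-01]
```

All three brackets are within about 3 mm of their inlays. Next is the lever: I'll hover over the handle and check where it is.

```bash
python3 - <<'E'
from h import *
P,Rt=cur(); u=rows(P+120*Z,Rt,4); rows(V(650,-118,270),down(1.589),16,start=u)
E
```

```text
4 x [0.01, -0.01, -3.0, 0.0, 0.0, 0.0]
 16 x [-0.98, 0.24, 0.0, -0.01, 0.0, 5.65]
```

>>> {"api": "carry_out", "payload": {
  "rows": [
    [0,0,-3,0,0,0,4],
    [0,0,-3,0,0,0,4],
    [0,0,-3,0,0,0,4],
    [0,0,-3,0,0,0,4],
    [-0.98,0.24,0,0,0,5.65,4],
    [-0.98,0.24,0,0,0,5.65,4],
    [-0.98,0.24,0,0,0,5.65,4],
    [-0.98,0.24,0,0,0,5.65,4],
    [-0.98,0.24,0,0,0,5.65,4],
    [-0.98,0.24,0,0,0,5.65,4]
  ]
}}

```text
time_s: 69.53
tcp_pos: [580.0, -49.6, 268.7]
tool_rot: [0.28, 0.96, -0.001, -0.002]
wrist_force: [-1.2, -0.3, -0.4]
width: 39.9
gripper_force: 0.0
```

>>> {"api": "carry_out", "payload": {
  "rows": [
    [-0.98,0.24,0,0,0,5.65,4],
    [-0.98,0.24,0,0,0,5.65,4],
    [-0.98,0.24,0,0,0,5.65,4],
    [-0.98,0.24,0,0,0,5.65,4],
    [-0.98,0.24,0,0,0,5.65,4],
    [-0.98,0.24,0,0,0,5.65,4],
    [-0.98,0.24,0,0,0,5.65,4],
    [-0.98,0.24,0,0,0,5.65,4],
    [-0.98,0.24,0,0,0,5.65,4],
    [-0.98,0.24,0,0,0,5.65,4]
  ]
}}

```text
time_s: 70.78
tcp_pos: [649.6, -117.2, 268.5]
tool_rot: [0.701, 0.713, -0.002, -0.001]
wrist_force: [0.2, -0.7, 0.1]
width: 40.2
gripper_force: 0.0
```

```bash
python3 - <<'E'
from m import *
print(cur()[0],manip.state()['joints']); im=snap('wrist','w19'); chk('w19')
q=proj('w19',[[657,-118+y,161] for y in(-100,0,100)]); print(q.round(0).tolist())
cv2.polylines(im,[np.round(q).astype(np.int32)],False,(255,0,0)); cv2.imwrite('pics/c19.png',im[:,:,::-1])
E
```

```text
[ 649.57422978 -117.21884536  268.50666762] [-0.37489509  0.31664112  0.40492377  1.66346229 -0.00270276  1.1795488 ]
1 [ 5.20895e+02 -4.87110e+01  9.00000e-03  3.75000e-01]
2 [ 5.21189e+02 -1.09886e+02 -4.00000e-03  4.41000e-01]
3 [ 5.20441e+02 -1.71481e+02  3.60000e-02  4.75000e-01]
[[323.0, 362.0], [326.0, 237.0], [330.0, 78.0]]
```

View pics/c19.png

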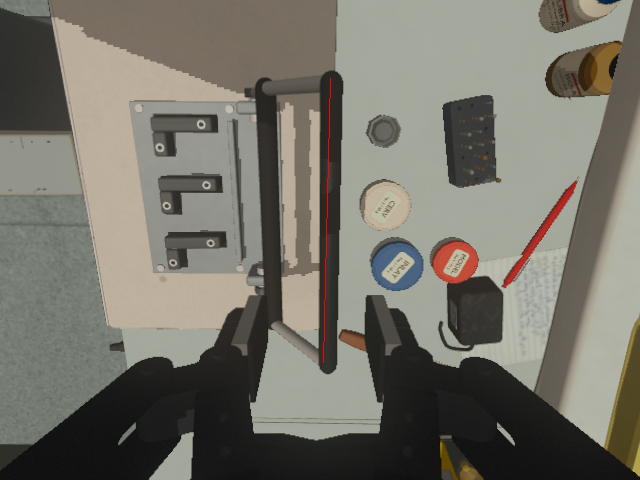

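The handle runs from (332,80) to (327,367), and the predicted red line lies on it. All three brackets lie as Ls on their inlays. Descending to grip the bar.

```bash
python3 - <<'E'
from h import *
rows(V(658,-118,145),down(1.589),8)
H=V(591.5,29)
for n,a0,a1 in((21,63.4,169.4),(30,169.4,63.4)):
    a=np.radians(np.linspace(a0,a1,n+1)); x=H[0]+148*np.cos(a); z=H[1]+148*np.sin(a)
    print([[0,round(dx/10,2),round(-dz/10,2)] for dx,dz in zip(np.diff(x),np.diff(z))])
E
```

```text
8 x [0.0, 0.11, 1.54, -0.04, 0.01, -0.05]
[[0, np.float64(-1.19), np.float64(-0.53)], [0, np.float64(-1.23), np.float64(-0.42)], [0, np.float64(-1.26), np.float64(-0.31)], [0, np.float64(-1.29), np.float64(-0.2)], [0, np.float64(-1.3), np.float64(-0.09)], [0, np.float64(-1.3), np.float64(0.03)], [0, np.float64(-1.3), np.float64(0.14)], [0, np.float64(-1.28), np.float64(0.25)], [0, np.float64(-1.25), np.float64(0.37)], [0, np.float64(-1.21), np.float64(0.47)], [0, np.float64(-1.17), np.float64(0.58)], [0, np.float64(-1.11), np.float64(0.68)], [0, np.float64(-1.05), np.float64(0.78)], [0, np.float64(-0.98), np.float64(0.86)], [0, np.float64(-0.9), np.float64(0.95)], [0, np.float64(-0.81), np.float64(1.02)], [0, np.float64(-0.72), np.float64(1.09)], [0, np.float64(-0.62), np.float64(1.15)], [0, np.float64(-0.51), np.float64(1.2)], [0, np.float64(-0.41), np.float64(1.24)], [0, np.float64(-0.3), np.float64(1.27)]]
[[0, np.float64(0.2), np.float64(-0.89)], [0, np.float64(0.25), np.float64(-0.88)], [0, np.float64(0.3), np.float64(-0.86)], [0, np.float64(0.36), np.float64(-0.84)], [0, np.flo
[... 368 characters left out ...]
0, np.float64(0.78), np.float64(-0.48)], [0, np.float64(0.8), np.float64(-0.43)], [0, np.float64(0.83), np.float64(-0.38)], [0, np.float64(0.85), np.float64(-0.33)], [0, np.float64(0.87), np.float64(-0.28)], [0, np.float64(0.89), np.float64(-0.22)], [0, np.float64(0.9), np.float64(-0.17)], [0, np.float64(0.91), np.float64(-0.11)], [0, np.float64(0.91), np.float64(-0.05)], [0, np.float64(0.91), np.float64(0.0)], [0, np.float64(0.91), np.float64(0.06)], [0, np.float64(0.91), np.float64(0.11)], [0, np.float64(0.9), np.float64(0.17)], [0, np.float64(0.88), np.float64(0.22)], [0, np.float64(0.87), np.float64(0.28)], [0, np.float64(0.85), np.float64(0.33)], [0, np.float64(0.83), np.float64(0.38)]]
```

>>> {"api": "carry_out", "payload": {
  "rows": [
    [0,0.11,1.54,0,0,0,4],
    [0,0.11,1.54,0,0,0,4],
    [0,0.11,1.54,0,0,0,4],
    [0,0.11,1.54,0,0,0,4],
    [0,0.11,1.54,0,0,0,4],
    [0,0.11,1.54,0,0,0,4],
    [0,0.11,1.54,0,0,0,4],
    [0,0.11,1.54,0,0,0,4],
    [0,0,0,0,0,0,4],
    [0,0,0,0,0,0,4]
  ]
}}

```text
time_s: 72.08
tcp_pos: [658.6, -117.3, 148.0]
tool_rot: [0.7, 0.714, -0.001, 0.0]
wrist_force: [-0.0, -0.0, -0.0]
width: 39.8
gripper_force: 0.0
```

>>> {"api": "carry_out", "payload": {
  "rows": [
    [0,0,0,0,0,0,0],
    [0,0,0,0,0,0,0],
    [0,0,0,0,0,0,0],
    [0,0,0,0,0,0,0]
  ]
}}

```text
time_s: 72.58
tcp_pos: [658.5, -117.4, 148.3]
tool_rot: [0.7, 0.714, -0.001, 0.0]
wrist_force: [-3.5, 0.1, 6.3]
width: 11.7
gripper_force: 58.7
```

>>> {"api": "carry_out", "payload": {
  "rows": [
    [0,-1.19,-0.53,0,0,0,0],
    [0,-1.23,-0.42,0,0,0,0],
    [0,-1.26,-0.31,0,0,0,0],
    [0,-1.29,-0.2,0,0,0,0],
    [0,-1.3,-0.09,0,0,0,0],
    [0,-1.3,0.03,0,0,0,0],
    [0,-1.3,0.14,0,0,0,0]
  ]
}}

```text
time_s: 73.45
tcp_pos: [572.2, -118.7, 164.5]
tool_rot: [0.7, 0.714, 0.001, 0.003]
wrist_force: [5.6, 3.7, 13.1]
width: 11.5
gripper_force: 62.9
```

>>> {"api": "carry_out", "payload": {
  "rows": [
    [0,-1.28,0.25,0,0,0,0],
    [0,-1.25,0.37,0,0,0,0],
    [0,-1.21,0.47,0,0,0,0],
    [0,-1.17,0.58,0,0,0,0],
    [0,-1.11,0.68,0,0,0,0],
    [0,-1.05,0.78,0,0,0,0],
    [0,-0.98,0.86,0,0,0,0],
    [0,-0.9,0.95,0,0,0,0]
  ]
}}

```text
time_s: 74.45
tcp_pos: [481.9, -120.4, 113.7]
tool_rot: [0.7, 0.714, 0.001, 0.002]
wrist_force: [6.2, 4.6, 4.4]
width: 11.8
gripper_force: 68.4
```

>>> {"api": "carry_out", "payload": {
  "rows": [
    [0,-0.81,1.02,0,0,0,0],
    [0,-0.72,1.09,0,0,0,0],
    [0,-0.62,1.15,0,0,0,0],
    [0,-0.51,1.2,0,0,0,0],
    [0,-0.41,1.24,0,0,0,0],
    [0,-0.3,1.27,0,0,0,0],
    [0,0,0,0,0,0,0],
    [0,0,0,0,0,0,0],
    [0,0,0,0,0,0,0]
  ]
}}

```text
time_s: 75.58
tcp_pos: [447.0, -121.1, 43.5]
tool_rot: [0.7, 0.714, -0.001, 0.0]
wrist_force: [-0.1, 5.8, 6.7]
width: 11.8
gripper_force: 74.8
```

>>> {"api": "carry_out", "payload": {
  "rows": [
    [0,-0.02,0.15,0,0,0,0],
    [0,-0.02,0.15,0,0,0,0],
    [0,0,0,0,0,0,0],
    [0,0,0,0,0,0,0]
  ]
}}

```text
time_s: 76.08
tcp_pos: [446.4, -121.1, 40.5]
tool_rot: [0.7, 0.714, -0.001, 0.0]
wrist_force: [-2.7, 4.7, 8.3]
width: 11.4
gripper_force: 75.0
```

>>> {"api": "carry_out", "payload": {
  "rows": [
    [0,-0.02,0.15,0,0,0,0],
    [0,-0.02,0.15,0,0,0,0],
    [0,0,0,0,0,0,0],
    [0,0,0,0,0,0,0]
  ]
}}

```text
time_s: 76.58
tcp_pos: [446.4, -121.2, 39.8]
tool_rot: [0.7, 0.714, -0.001, 0.0]
wrist_force: [-10.9, 10.8, 31.5]
width: 11.8
gripper_force: 77.5
```

```bash
python3 - <<'E'
from h import *
P=cur()[0]; print(P, manip.state()['wrist_force'])
im=snap('side','s20'); im=snap('wrist','w20')
# dark handle blob between fingers in the wrist image: project handle ends for candidate angles
for a in (1.70,1.78,1.83,1.87):
    t=np.radians(63.4)+a; print(a, V(591.5+148*np.cos(t),29+148*np.sin(t)).round(1), proj('s20',[[591.5+148*np.cos(t),-117+s,29+148*np.sin(t)] for s in(95,40,-95)]).round(0).tolist())
g=cv2.cvtColor(cv2.imread('pics/s20.png'),cv2.COLOR_BGR2GRAY)
u,v=proj('s20',[[446.3,-117+80,57]])[0].astype(int); print(u,v); print(g[v-14:v+15:1,u-6:u+7:3].T)
E
```

```text
[ 446.3830395  -121.15340264   39.80809082] [-10.86680696  10.7617616   31.52330412]
1.7 [451.7  77.7] [[386.0, 241.0], [395.0, 228.0], [415.0, 200.0]]
1.78 [448.3  66.3] [[387.0, 246.0], [396.0, 233.0], [416.0, 205.0]]
1.83 [446.6  59.1] [[388.0, 249.0], [397.0, 236.0], [416.0, 208.0]]
1.87 [445.5  53.3] [[388.0, 252.0], [397.0, 238.0], [417.0, 210.0]]
390 246
[[ 51  48  40  38  38  36  34  35  35  38  46  52  60  58  67  74  82  82
   82  77  67  64  65  61  63  63  63  68  70]
 [ 75  69  70  63  55  54  50  54  58  61  59  55  50  41  34  29  28  24
   38  43  57  62  65  66  72  76  78  82  86]
 [102 110 113 112 112 105  92  69  47  35  37  29  19  28  15  13  27  23
   34  45  64  81  80  82  86 101 114 132 141]
 [109 109 100  90  70  52  41  21  15  24  12  25  19  23  33  47  62  75
   80  83  83  92 110 129 143 148 153 156 154]
 [ 57  44  30  17  18  11  25  27  29  35  43  57  72  80  81  84  86  84
   85  82  87  96 123 147 155 152 153 156 156]]
```

The force rose to 31 N, so the bar is bearing on the brackets at the stop. Now easing it back slowly.

>>> {"api": "carry_out", "payload": {
  "rows": [
    [0,0.04,-0.3,0,0,0,0],
    [0,0.04,-0.3,0,0,0,0],
    [0,0.2,-0.89,0,0,0,0],
    [0,0.25,-0.88,0,0,0,0],
    [0,0.3,-0.86,0,0,0,0],
    [0,0.36,-0.84,0,0,0,0],
    [0,0.41,-0.82,0,0,0,0],
    [0,0.46,-0.79,0,0,0,0],
    [0,0.5,-0.76,0,0,0,0],
    [0,0.55,-0.73,0,0,0,0]
  ]
}}

```text
time_s: 77.92
tcp_pos: [480.6, -120.9, 108.3]
tool_rot: [0.7, 0.714, 0.001, 0.003]
wrist_force: [27.6, -0.8, -23.8]
width: 11.8
gripper_force: 73.5
```

>>> {"api": "carry_out", "payload": {
  "rows": [
    [0,0.59,-0.69,0,0,0,0],
    [0,0.64,-0.65,0,0,0,0],
    [0,0.67,-0.61,0,0,0,0],
    [0,0.71,-0.57,0,0,0,0],
    [0,0.75,-0.53,0,0,0,0],
    [0,0.78,-0.48,0,0,0,0],
    [0,0.8,-0.43,0,0,0,0],
    [0,0.83,-0.38,0,0,0,0]
  ]
}}

```text
time_s: 78.92
tcp_pos: [535.0, -120.0, 149.8]
tool_rot: [0.7, 0.714, -0.002, -0.0]
wrist_force: [7.6, -2.6, -16.6]
width: 12.0
gripper_force: 68.3
```

>>> {"api": "carry_out", "payload": {
  "rows": [
    [0,0.85,-0.33,0,0,0,0],
    [0,0.87,-0.28,0,0,0,0],
    [0,0.89,-0.22,0,0,0,0],
    [0,0.9,-0.17,0,0,0,0],
    [0,0.91,-0.11,0,0,0,0],
    [0,0.91,-0.05,0,0,0,0],
    [0,0.91,0,0,0,0,0],
    [0,0.91,0.06,0,0,0,0]
  ]
}}

```text
time_s: 79.92
tcp_pos: [606.4, -118.9, 162.9]
tool_rot: [0.7, 0.714, -0.002, 0.0]
wrist_force: [-3.0, -6.0, -1.1]
width: 11.7
gripper_force: 65.0
```

>>> {"api": "carry_out", "payload": {
  "rows": [
    [0,0.91,0.11,0,0,0,0],
    [0,0.9,0.17,0,0,0,0],
    [0,0.88,0.22,0,0,0,0],
    [0,0.87,0.28,0,0,0,0],
    [0,0.85,0.33,0,0,0,0],
    [0,0.5,0.2,0,0,0,0],
    [0,0,0,0,0,0,0]
  ]
}}

```text
time_s: 80.8
tcp_pos: [656.4, -117.9, 150.2]
tool_rot: [0.7, 0.714, -0.001, 0.001]
wrist_force: [1.7, -4.9, 1.1]
width: 11.7
gripper_force: 62.7
```

>>> {"api": "carry_out", "payload": {
  "rows": [
    [0,0.15,0.08,0,0,0,0],
    [0,0.15,0.08,0,0,0,0],
    [0,0,0,0,0,0,0],
    [0,0,0,0,0,0,0]
  ]
}}

```text
time_s: 81.3
tcp_pos: [658.4, -117.9, 149.2]
tool_rot: [0.7, 0.714, -0.002, 0.001]
wrist_force: [-3.5, -4.8, 7.0]
width: 11.8
gripper_force: 63.3
```

>>> {"api": "carry_out", "payload": {
  "rows": [
    [0,0,0,0,0,0,1.6],
    [0,0,0,0,0,0,2],
    [0,0,0,0,0,0,4],
    [0,0,0,0,0,0,4],
    [0,0,0,0,0,0,4],
    [0,0,-2,0,0,0,4],
    [0,0,-3,0,0,0,4],
    [0,0,-4,0,0,0,4],
    [0,0,-3,0,0,0,4],
    [0,0,0,0,0,0,4]
  ]
}}

```text
time_s: 82.55
tcp_pos: [659.6, -117.4, 272.3]
tool_rot: [0.7, 0.714, -0.0, 0.003]
wrist_force: [1.3, -0.0, 0.3]
width: 40.0
gripper_force: 0.0
```

```bash
python3 - <<'E'
from m import *
print(cur()[0],manip.state()['wrist_force']); im=snap('wrist','w21'); chk('w21')
for f in('w19','w21'):
    g=cv2.cvtColor(cv2.imread(f'pics/{f}.png'),cv2.COLOR_BGR2GRAY); q=proj(f,[[657.5,-60,161]])[0]; print(f,q, g[int(q[1]),int(q[0])-16:int(q[0])+17:2])
a=cv2.imread('pics/w19.png').astype(int);
E
```

```text
[ 659.60939486 -117.4305115   272.25156241] [ 1.2504902  -0.0346459   0.31264024]
1 [ 5.20457e+02 -4.87290e+01  2.20000e-02  3.85000e-01]
2 [ 5.21759e+02 -1.09916e+02 -3.00000e-03  4.52000e-01]
3 [ 5.21112e+02 -1.71095e+02  1.90000e-02  4.94000e-01]
w19 [328.75723614 149.82142509] [175 175 176 176  51  37  39  40  41  39  42  40  42  41  41 164 163]
w21 [311.81656863 148.0949371 ] [112 111 175 175  74  39  39  39  39  42  41  41  39  40  38 162 162]
```

The brackets haven't shifted since before pressing, and the lever is back at rest. Handing in.

```bash
python3 -c "
from cell import close_job
print(close_job())"
```

```text
the job is handed in; nothing more can be done
None
```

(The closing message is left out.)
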